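Repack and weigh a donated tool set

TASK

Someone left a toy car in this donated tool case: put the car in the toys bin, and with the case still empty press the scale's round zero key fully and let it go. Then press every tool that is on the bench fully home, flat, into its own pocket in the foam, and only when all of them are in, press the oblong print key fully and let it go, so that the ticket shows the weight of the tools. Leave the mug, the jar and the roll of tape where they are.

Things in the scene. Friction and masses are not known exactly. Their poses are not given: they have to be found in the camera images.
- pliers_mid (a point): pliers lying on the bench, steel head, black handles: waist 24 mm wide (x -14 to 14 mm), nose 13 mm wide, 15 mm thick to x = 48, handles spreading to 46 mm at x = -66. Point: centre of the waist, 10 mm above the underside; x to the nose end, z up from its upper face. 20 mm thick at the waist: grip there, across y. None if not in this lot.
- scissors_mid (a point): scissors lying on the bench: black waist 20 mm wide (x -22 to 20 mm), closed blades 14 mm wide to x = 62, two black loops back to x = -62, y -25 to 29 mm (larger on +y), 16 mm thick. Point: centre of the waist, 10 mm above the underside; x to the nose end, z up from its upper face. 20 mm thick at the waist: grip there, across y. None if not in this lot.
- wrench_mid (a point): adjustable wrench lying on the bench: dark handle 15 mm wide, 20 mm thick (x -56 to 20 mm), steel jaw head 30 mm wide, 16 mm thick, x 19 to 51. Point: on the handle, 10 mm above the underside; x to the nose end, z up from its upper face. 20 mm thick at the handle: grip there, across y. None if not in this lot.
- square_mid (a point): try square (an L) lying on the bench: wooden stock 80 mm long (x), 18 mm wide, 20 mm thick; steel blade 18 mm wide leaves its +y side at the +x end (x 22 to 40), reaching y = 60 mm, 8 to 13 mm above the underside. Point: centre of the stock, 10 mm above the underside; z up from its upper face. Grip the stock's middle, across y. None if not in this lot.
- tape_mid (a point): tape measure lying flat on the bench: black case 50 mm long (x), 46 mm wide (y), 28 mm thick, grey disc on top; its end hook sticks out 8 mm from the +x face on the -y half. Point: the case's centre, 14 mm above its underside; z up from its upper face. Grip across y. None if not in this lot.
- pliers_pocket: pliers' pocket, left end of the foam (in the robot's view), nose away from the robot. Origin on the pocket floor under the seated tool's point, 12 mm below the foam top; axes as the seated tool's. 2 mm larger than the tool all round; soft nubs pinch the tool where it is gripped: it stops 4 to 8 mm above the floor till pushed down with some 3 to 8 N.
- scissors_pocket: scissors' pocket, next on the right of the pliers', blades towards the robot. Origin on the pocket floor under the seated tool's point, 12 mm below the foam top; axes as the seated tool's. 2 mm larger than the tool all round; soft nubs pinch the tool where it is gripped: it stops 4 to 8 mm above the floor till pushed down with some 3 to 8 N.
- wrench_pocket: wrench's pocket, next on the right of the scissors', jaws towards the robot. Origin on the pocket floor under the seated tool's point, 12 mm below the foam top; axes as the seated tool's. 2 mm larger than the tool all round; soft nubs pinch the tool where it is gripped: it stops 4 to 8 mm above the floor till pushed down with some 3 to 8 N.
- square_pocket: try square's L-shaped pocket, right end of the foam, robot's side. Origin on the pocket floor under the seated tool's point, 12 mm below the foam top; axes as the seated tool's. 2 mm larger than the tool all round; soft nubs pinch the tool where it is gripped: it stops 4 to 8 mm above the floor till pushed down with some 3 to 8 N.
- tape_pocket: tape measure's pocket, right end of the foam, far side, hook away from the robot. Origin on the pocket floor under the seated tool's point, 12 mm below the foam top; axes as the seated tool's. 2 mm larger than the tool all round; soft nubs pinch the tool where it is gripped: it stops 4 to 8 mm above the floor till pushed down with some 3 to 8 N.
- scale: grey bench scale, 320 mm wide (y), fixed; origin under its platform's centre, x away from the robot, z up. On it, fixed, an open black tool case 202 by 302 mm, lid folded back on the far side; foam top 78 mm and case rim 82 mm above the bench. Console along the front edge (x -114 to -184 mm), 45 mm high, with a display at its right end (55 mm high) and two white keys.
- zero_key (a joint): travel of the round key (24 mm across) at the left of the console, which zeroes the scale: 0 up, 0.005 m fully down; a spring, 1.5 N to start and 5 N fully down; it comes up again when let go.
- zero_key_top (a point): centre of the round zero key's top, 10 mm above the console.
- print_key (a joint): travel of the oblong key (24 by 30 mm) between the round key and the display, which prints the weight ticket: 0 up, 0.005 m fully down; a spring, 1.5 N to start and 5 N fully down; it comes up again when let go.
- print_key_top (a point): centre of the oblong print key's top, 10 mm above the console.
- car_mid (a point): blue toy car, 62 mm long (x), 26 mm wide (y), 26 mm high, standing in the case's open small-parts well (42 by 90 mm, 12 mm deep, far side of the foam); the point is its centre, 13 mm above its underside. The cabin, 24 mm wide and 32 mm long, is its top 10 mm.
- bin: small open orange bin for toys, 110 mm (x) by 150 mm (y), 50 mm high, walls 4 mm, fixed; origin under its centre. Two small wooden blocks lie fixed in opposite corners, up to 22 mm high.
- mug: white mug, a bystander, 88 mm high; origin under its centre.
- jar: amber glass jar with a steel cap, a bystander, 75 mm high; origin under its centre.
- packtape: roll of packing tape lying flat, a bystander, 96 mm across and 48 mm high; origin under its centre.
There are look-alikes about, which are no part of the job. Leave any blue or turquoise look-alike of the part that bears pliers_mid alone.

How it is judged:
By the outcome, as a careful person would: the job done as asked, in the order asked, and still so for the second after the job is handed in, with the robot touching nothing.
Of pliers, scissors, wrench, square, tape only 3 to 5 are there at a start; the rules pass over those that are not, and their reading is None.
At some moment in a run one of pliers, scissors, wrench, square, tape may be knocked a few centimetres aside while the robot is not near it.
It also fails if it takes over 210 s, if anything falls off the work surface, if the arm or the gripper's body presses on something with over 40 N, if the wrist force passes 120 N, or if a joint passes its speed limit or range.

ROBOT

A 6-joint arm with a two-finger parallel gripper is mounted at the origin on the work surface. World frame = base frame: x ahead of the robot, y to its left, z up, the work surface at z = 0. Lengths are in m, angles in rad, forces in N, time in s.
With the tool pointing down it reaches from about 0.375 to 0.9 m from the base axis. Payload 3.1 kg.
Tool frame: the origin (TCP) lies between the finger pads; the fingertips stand 17 mm ahead of it and the grasp point (between the pads) lies 2 mm behind it (robot.nose_length is the distance from the TCP to the fingertips, in m); z points along the fingers, y is the line along which they close (so a half turn about z gives the same grasp; the last joint's range is limited). The gripper opens to 87 mm and grips with 3 to 60 N. Pads are 19 mm wide; open, the fingers measure 117 mm over their backs; the gripper's body (75 mm by 190 mm) begins 51 mm behind the grasp point.
Start: joints at [1.145, 0.527, 1.433, -0, 1.181, -0.178], TCP at [0.153, 0.606, 0.24] pointing down, gripper open.
Joint ranges: [-3.08, 3.08], [-0.75, 2.2], [0.22, 2.44], [-1.43, 4.57], [0, 2.65], [-2.85, 2.85]. Speed limits (rad/s): [2.79, 2.79, 3.14, 3.14, 3.14, 3.14].

INTERFACE

Orientations are given as a unit quaternion [x, y, z, w].
In Python, from rig import robot, cams gives the robot as it stands.
- The arm moves only by the shell command python3 -m pendant 'ROWS' [FORCE]. ROWS is JSON, a list of rows, each an object with "jaw": the opening, from 0 (shut) to 1 (fully open); "linear": the shift along the tool's x, y, z in cm, a list of three; "twist": the turn about the tool's z in degrees. A call has 1 to 12 rows; each row shifts and turns the commanded pose from where the row before left it, along the tool's axes as they then stand; what a row does not reach is not made up. A row lasts 1/12 s, in which the tool goes at most 41.7 mm and 7.16 degrees, less where a joint would pass 70% of its speed; a pose out of reach is approached as far as the arm can. A call is refused whole if a number of a shift passes 4.17 or a number of a turn 7.16, either way. A call with a gripper value outside its range is refused whole. The fingers move at their own pace and stop on an object; FORCE is the grip in N (left out, the last holds). Time passes only in rows, so rows that do not move let the fingers close. It gives the time, the measured TCP pose, the force, the opening and the grip force at its end, in the units of the state.
- robot.get_obs(): the state, without advancing time (a new reading comes with each control period).
- cams.camera(name): name is "side" or "top" or "wrist"; returns a dict with "color" (384x512x3 uint8, blue, green, red), "depth" (384x512 float32, m along the optical axis (not along the pixel's ray), 0 where there is no reading), "fov_y" (degrees; the focal length in pixels is half the picture's height over the tangent of half this angle, whatever the lens; pixels are square), "cx", "cy" (the principal point, pixels), "view" (4x4, takes a point from world to camera coordinates). Camera axes: x right, y down, z forward; pixel columns grow to the right and rows downward; lengths in m; the calibration is good to about 2 mm. A picture is of the moment at which its call begins.
- robot.hand_in(): hands the job in; it is judged then, once.
The state is a dict: "time": time; "q": joint angles; "joint_velocities": joint speeds; "joint_torque": joint torques, N m; "position": TCP position; "tool_rot": TCP orientation; "ft_force": force on the tool from outside, world axes, zero at the start; "moment": the same for the moment, N m; "grip_width": finger opening in m; "grip_force": force on a finger pad.
Only numpy, scipy, OpenCV 4.12 (cv2) and the standard library are available. Lean on these libraries where they do the work, as an engineer would, in place of code of your own. Each camera call takes 0.05 s, during which the arm holds its last target. There are 200 camera calls.

## Working session

There is one attempt and no reset: what is moved stays moved. The work goes in short steps, Python scripts to look and compute and a shell command to move; the robot and the scene stay as the last step left them, time stands still between calls to the robot, and variables do not carry over. Pictures are saved under pics/ and viewed, at most 14 in all, crops included, and the job is handed in when it is done.

```bash
ls; mkdir -p pics
cat > h.py <<'E'
import numpy as np,cv2
from rig import robot,cams
def get(n):
    d=cams.camera(n); np.savez('last_'+n+'.npz',**{k:np.asarray(v) for k,v in d.items()}); return d
def load(n): 
    d=np.load('last_'+n+'.npz'); return {k:d[k] for k in d.files}
def foc(d): return d['color'].shape[0]/2/np.tan(np.radians(float(d['fov_y']))/2)
def ray(d,u,v,z):
    """pixel -> world on plane z"""
    V=np.array(d['view']); R,t=V[:3,:3],V[:3,3]; f=foc(d)
    c=-R.T@t; r=R.T@np.array([(u-float(d['cx']))/f,(v-float(d['cy']))/f,1]); return c+r*(z-c[2])/r[2]
def cloud(d):
    V=np.array(d['view']); f=foc(d); h,w=d['depth'].shape
    u,v=np.meshgrid(np.arange(w),np.arange(h)); z=d['depth']
    P=np.stack([(u-float(d['cx']))/f*z,(v-float(d['cy']))/f*z,z],-1)
    return (P-V[:3,3])@V[:3,:3]
def proj(d,p):
    V=np.array(d['view']); q=V[:3,:3]@np.array(p)+V[:3,3]; f=foc(d)
    return q[:2]/q[2]*f+[float(d['cx']),float(d['cy'])]
E
python3 - <<'E'
from h import *
o=robot.get_obs(); print({k:np.round(v,3).tolist() for k,v in o.items()})
for n in('top','side','wrist'):
    d=get(n); print(n,d['fov_y'],d['cx'],d['cy'],np.round(d['view'],3).tolist())
    cv2.imwrite(f'pics/{n}0.png',cv2.resize(d['color'],(800,600),interpolation=cv2.INTER_CUBIC))
E
```

```text
pics
{'time': 0.0, 'q': [1.146, 0.528, 1.434, -0.0, 1.181, -0.179], 'joint_velocities': [0.0, 0.001, -0.001, 0.0, 0.001, -0.001], 'joint_torque': [0.001, -44.004, -17.66, 0.064, 0.058, -0.0], 'position': [0.152, 0.605, 0.239], 'tool_rot': [0.123, 0.992, -0.001, -0.0], 'ft_force': [-0.015, 0.168, -0.121], 'moment': [-0.006, 0.034, -0.002], 'grip_force': 0.0, 'grip_width': 0.087}
top 47.53161596900608 251.4765940040282 192.25128816644073 [[-0.004, -1.0, 0.004, 0.048], [-0.998, 0.003, -0.058, 0.544], [0.058, -0.004, -0.998, 1.257], [0.0, 0.0, 0.0, 1.0]]
side 49.81000942010759 243.55418938022106 185.67085648018002 [[0.744, -0.668, -0.008, -0.396], [-0.463, -0.506, -0.728, 0.329], [0.483, 0.545, -0.686, 0.892], [0.0, 0.0, 0.0, 1.0]]
wrist 66.16568984808582 254.84795999752532 193.82180325528805 [[0.244, 0.97, -0.002, -0.624], [0.939, -0.236, 0.25, -0.031], [0.242, -0.063, -0.968, 0.392], [0.0, 0.0, 0.0, 1.0]]
```

View pics/top0.png

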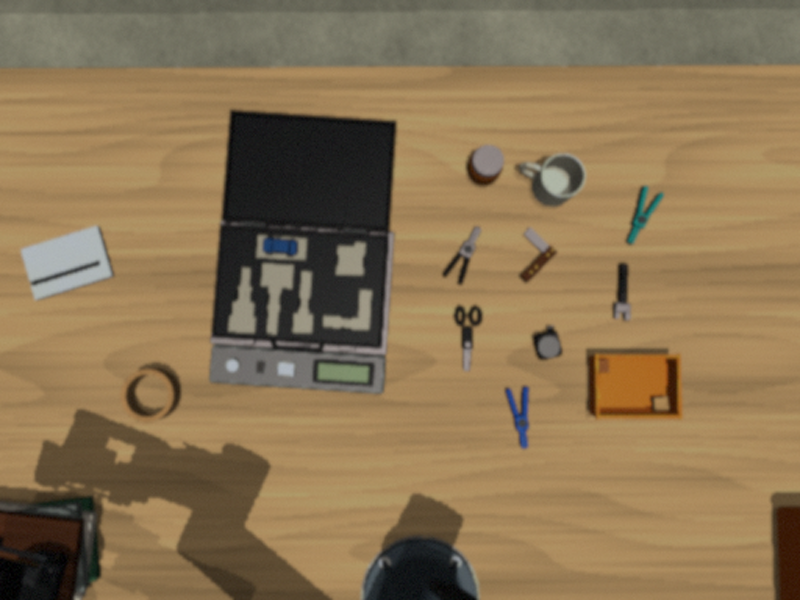

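View pics/side0.png

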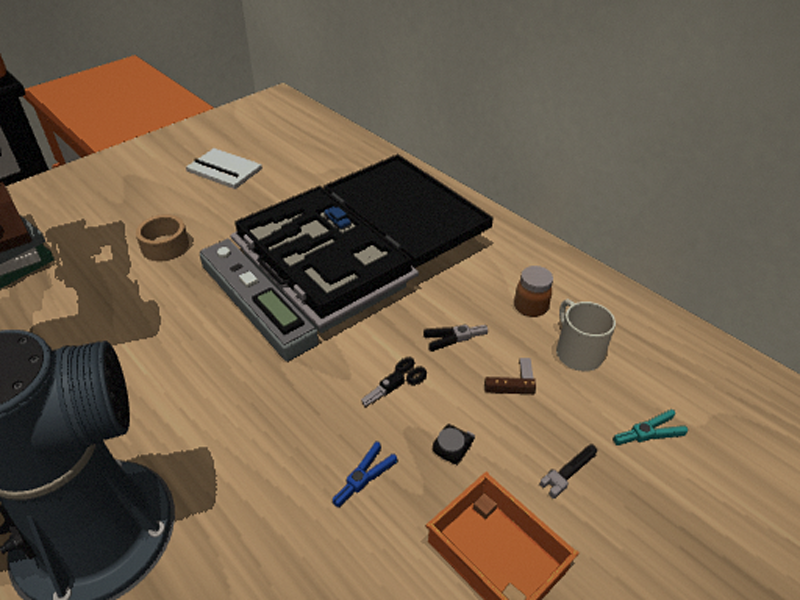

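The top view shows all five tools on the bench. In its 800×600 pixels: pliers at (465,252), scissors (467,335), square (540,255), tape measure (547,343), wrench (622,290). The blue (518,415) and turquoise (643,213) pliers are decoys. The car is at (280,246) in the well, the bin at (636,384), the round key at (232,366) and the oblong key at (286,368).

Run:
```python
from h import *
d=load('top'); s=.64
P=cloud(d)
for n,(u,v),z in [('pliers',(465,252),.02),('sciss',(467,335),.02),('square',(540,265),.02),('tape',(547,343),.028),('wrench',(622,290),.02),('car',(280,246),.09),('bin',(636,384),.05),('zero',(232,366),.055),('print',(286,368),.055),('foamc',(303,287),.078),('pliersP',(244,300),.066),('sciP',(277,300),.066),('wrP',(303,300),.066),('sqP',(347,322),.066),('tapP',(350,258),.066)]:
    p=P[round(v*s),round(u*s)]; print(n,np.round(ray(d,u*s,v*s,z),3),'cloud',np.round(p,3))
w=load('wrist'); V=w['view']; o=robot.get_obs()
from scipy.spatial.transform import Rotation as R
c=-V[:3,:3].T@V[:3,3]; T=R.from_quat(o['tool_rot']).as_matrix()
print('cam in tool',T.T@(c-o['position']),'camR in tool', T.T@V[:3,:3].T)
```

```text
pliers [ 0.634 -0.089  0.02 ] cloud [ 0.635 -0.09   0.016]
sciss [ 0.479 -0.091  0.02 ] cloud [ 0.48  -0.091  0.021]
square [ 0.609 -0.229  0.02 ] cloud [ 0.608 -0.23   0.019]
tape [ 0.463 -0.238  0.028] cloud [ 0.462 -0.238  0.027]
wrench [ 0.562 -0.381  0.02 ] cloud [ 0.56  -0.38   0.022]
car [0.636 0.246 0.09 ] cloud [0.637 0.246 0.093]
bin [ 0.389 -0.392  0.05 ] cloud [ 0.386 -0.408  0.006]
zero [0.424 0.337 0.055] cloud [0.425 0.337 0.06 ]
print [0.42  0.239 0.055] cloud [0.419 0.238 0.063]
foamc [0.565 0.207 0.078] cloud [0.565 0.208 0.067]
pliersP [0.543 0.314 0.066] cloud [0.542 0.313 0.07 ]
sciP [0.542 0.255 0.066] cloud [0.542 0.255 0.067]
wrP [0.542 0.208 0.066] cloud [0.542 0.208 0.066]
sqP [0.502 0.129 0.066] cloud [0.503 0.129 0.069]
tapP [0.618 0.124 0.066] cloud [0.618 0.124 0.067]
cam in tool [ 6.77543537e-02  1.12163324e-04 -1.46562985e-01] camR in tool [[ 2.76696010e-04 -9.68257082e-01 -2.49956290e-01]
 [ 9.99999659e-01  4.62415891e-04 -6.84285823e-04]
 [ 7.78148355e-04 -2.49956015e-01  9.68256880e-01]]
```

View pics/wrist0.png

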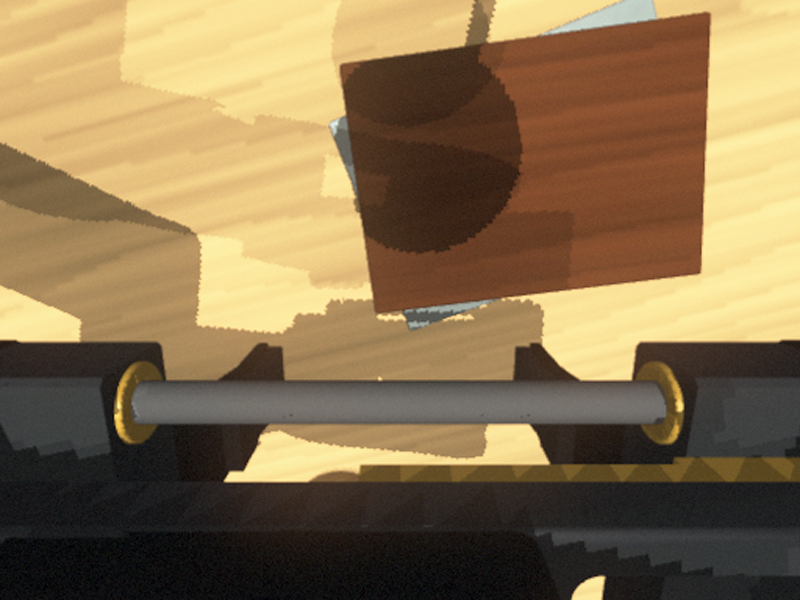

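```bash
cat >> h.py <<'E'
from scipy.spatial.transform import Rotation as Rot
def pose():
    o=robot.get_obs(); T=Rot.from_quat(o['tool_rot']).as_matrix()
    return np.array(o['position']),np.degrees(np.arctan2(T[1,0],T[0,0])),T
def go(x,y,z,yaw=None,frm=None):
    """shift in cm in tool axes (as they stand before the turn) and twist"""
    p,yw,T=pose(); d=T.T@(np.array([x,y,z])-p)*100
    tw=0 if yaw is None else -((yaw-yw+180)%360-180)
    c,s=np.cos(np.radians(yaw if yaw is not None else yw)),np.sin(np.radians(yaw if yaw is not None else yw))
    e=(np.array([x,y,z])-p)*100
    print('now',np.round(p,4),'yaw %.1f'%yw,'| shift before turn',np.round(d,2),'| twist %.1f'%tw,'| shift after turn',np.round([c*e[0]+s*e[1],s*e[0]-c*e[1],-e[2]],2))
E
python3 - <<'E'
from h import *
go(.60,.21,.35,180)
E
```

```text
now [0.1525 0.6056 0.2388] yaw 165.9 | shift before turn [-53.06 -27.44 -11.09] | twist -14.1 | shift after turn [-44.75 -39.56 -11.12]
```

```bash
python3 -m pendant '[{"jaw":1,"linear":[-3.3,-1.7,-0.7],"twist":0},{"jaw":1,"linear":[-3.3,-1.7,-0.7],"twist":0},{"jaw":1,"linear":[-3.3,-1.7,-0.7],"twist":0},{"jaw":1,"linear":[-3.3,-1.7,-0.7],"twist":0},{"jaw":1,"linear":[-3.3,-1.7,-0.7],"twist":0},{"jaw":1,"linear":[-3.3,-1.7,-0.7],"twist":0},{"jaw":1,"linear":[-3.3,-1.7,-0.7],"twist":0},{"jaw":1,"linear":[-3.3,-1.7,-0.7],"twist":0},{"jaw":1,"linear":[-3.3,-1.7,-0.7],"twist":0},{"jaw":1,"linear":[-3.3,-1.7,-0.7],"twist":0},{"jaw":1,"linear":[-3.3,-1.7,-0.7],"twist":0},{"jaw":1,"linear":[-3.3,-1.7,-0.7],"twist":0}]' && python3 -m pendant '[{"jaw":1,"linear":[-3.3,-1.7,-0.7],"twist":0},{"jaw":1,"linear":[-3.3,-1.7,-0.7],"twist":0},{"jaw":1,"linear":[-3.3,-1.7,-0.7],"twist":0},{"jaw":1,"linear":[-3.3,-1.7,-0.7],"twist":0},{"jaw":1,"linear":[0,0,0],"twist":-7.1},{"jaw":1,"linear":[0,0,0],"twist":-7},{"jaw":1,"linear":[0,0,0],"twist":0},{"jaw":1,"linear":[0,0,0],"twist":0}]'
python3 - <<'E'
from h import *
go(.60,.21,.35,180)
d=get('wrist'); cv2.imwrite('pics/w1.png',cv2.resize(d['color'],(800,600),interpolation=cv2.INTER_CUBIC))
E
```

```text
time: 1.15
position: [0.4877, 0.3099, 0.3237]
tool_rot: [0.123, 0.992, -0.0, -0.0]
ft_force: [0.1, 0.9, 0.4]
grip_width: 0.0869
grip_force: 0.0
time: 1.82
position: [0.5979, 0.2131, 0.351]
tool_rot: [0.002, 1.0, -0.0, -0.001]
ft_force: [0.5, -0.7, -0.5]
grip_width: 0.0872
grip_force: 0.0
now [0.5979 0.2131 0.351 ] yaw 179.8 | shift before turn [-0.21 -0.31  0.1 ] | twist -0.2 | shift after turn [-0.21 -0.31  0.1 ]
```

View pics/w1.png

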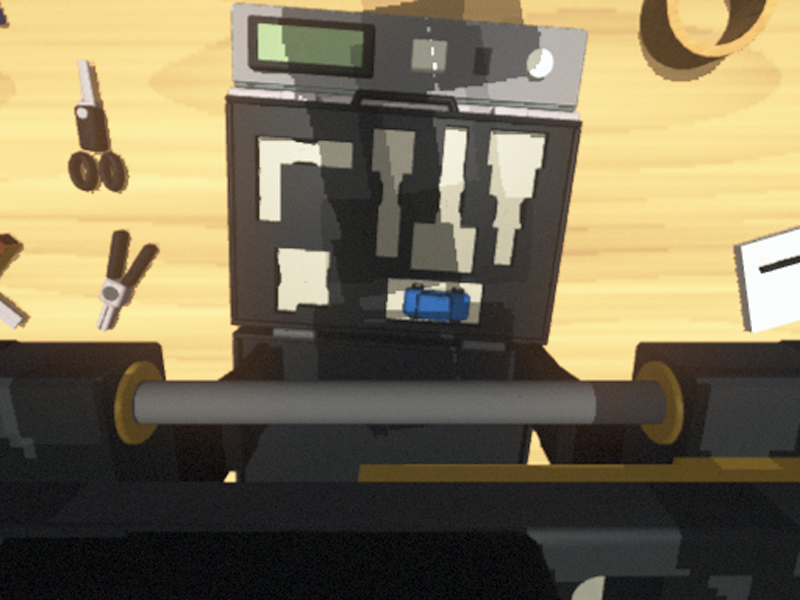

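```bash
cat > case.py <<'E'
from h import *
def pockets(d):
    hsv=cv2.cvtColor(d['color'],cv2.COLOR_BGR2HSV); V=d['view']; cam=-V[:3,:3].T@V[:3,3]
    m=((hsv[...,2]>75)&~((hsv[...,0]>95)&(hsv[...,1]>130))).astype(np.uint8)*255
    P=cloud(d); ok=(P[...,2]>.055)&(P[...,2]<.085); m[~ok]=0
    m=cv2.morphologyEx(m,cv2.MORPH_OPEN,np.ones((2,2)))
    out=[]
    for c in cv2.findContours(m,cv2.RETR_EXTERNAL,cv2.CHAIN_APPROX_NONE)[0]:
        if cv2.contourArea(c)<300: continue
        c=c[:,0].astype(float); Q=np.array([ray(d,u,v,.066)[:2] for u,v in c]); Q2=np.array([ray(d,u,v,.078)[:2] for u,v in c])
        t=np.roll(Q,-3,0)-np.roll(Q,3,0); n=np.stack([t[:,1],-t[:,0]],1)
        A=0.5*np.sum(Q[:,0]*np.roll(Q[:,1],-1)-Q[:,1]*np.roll(Q[:,0],-1))
        if A<0:n=-n
        near=(n*(cam[:2]-Q)).sum(1)>0
        out.append(np.where(near[:,None],Q2,Q))
    return out
E
python3 - <<'E'
from case import *
d=load('wrist'); P=cloud(d)
O=[q for q in pockets(d) if .43<q[:,0].mean()<.68 and .08<q[:,1].mean()<.36]
def ext(q,a):
    a=np.radians(a);ex=np.array([np.cos(a),np.sin(a)]);ey=np.array([-ex[1],ex[0]]);X=q@ex;Y=q@ey
    return X.min(),X.max(),Y.min(),Y.max(),ex,ey
L=[q for q in O if len(q)>50]
A=np.arange(-8,8,.1)
f=lambda q,a:(lambda e:(e[1]-e[0])*(e[3]-e[2]))(ext(q,a))
best=A[np.argmin([sum(f(q,a) for q in L) for a in A])]
print('yaw',best,[round(A[np.argmin([f(q,a) for a in A])],1) for q in L])
for q in O:
    e=ext(q,best); c=e[4]*(e[0]+e[1])/2+e[5]*(e[2]+e[3])/2
    print('centre',np.round(c,4),'size',np.round([e[1]-e[0],e[3]-e[2]],4))
hsv=cv2.cvtColor(d['color'],cv2.COLOR_BGR2HSV)
b=((abs(hsv[...,0].astype(int)-110)<15)&(hsv[...,1]>130)&(P[...,0]>.6)&(P[...,1]>.15)&(P[...,1]<.35))
v,u=np.nonzero(b); Q=np.array([ray(d,*p,.082)[:2] for p in zip(u,v)])
print('car',cv2.minAreaRect(Q.astype(np.float32)*1000),'topz',P[b][:,2].max())
k=((hsv[...,2]>110)&(hsv[...,1]<70)&(P[...,2]>.05)&(P[...,2]<.068)&(P[...,0]<.45)).astype(np.uint8)
n,l,st,ce=cv2.connectedComponentsWithStats(k)
for i in range(1,n):
    if st[i,4]>40: print('key?',st[i],np.round(ray(d,*ce[i],.055),4),np.median(P[l==i][:,2]))
E
```

```text
yaw -4.500000000000012 [np.float64(-3.1), np.float64(-4.0), np.float64(-4.0), np.float64(-4.7), np.float64(-4.1)]
centre [0.6397 0.2485] size [0.0442 0.0915]
centre [0.6196 0.1239] size [0.0645 0.0519]
centre [0.5404 0.2071] size [0.1124 0.0368]
centre [0.5466 0.2968] size [0.1356 0.1333]
centre [0.5601 0.113 ] size [0.2027 0.1146]
car ((775.3146362304688, 371.61822509765625), (425.25372314453125, 54.013671875), 42.08876419067383) topz 0.42699979412283107
key? [ 165   15   67   27 1251] [0.4119 0.1322 0.055 ] 0.0573412279821415
key? [263  25  23  21 415] [0.4204 0.2399 0.055 ] 0.05642667464570488
key? [335  31  19  19 265] [0.4276 0.3359 0.055 ] 0.056368478140891826
key? [146  56  34   4  91] [0.449  0.0815 0.055 ] 0.05148612246845563
```

Run:
```python
from case import *
d=load('wrist'); P=cloud(d)
hsv=cv2.cvtColor(d['color'],cv2.COLOR_BGR2HSV)
b=((abs(hsv[...,0].astype(int)-110)<15)&(hsv[...,1]>130)&(P[...,2]<.12)).astype(np.uint8)
n,l,st,ce=cv2.connectedComponentsWithStats(b); i=1+np.argmax([s[4]*(250<c[0]<310) for s,c in zip(st[1:],ce[1:])])
v,u=np.nonzero(l==i); Q=np.array([ray(d,*p,.082)[:2] for p in zip(u,v)])
print('car',st[i],cv2.minAreaRect(Q.astype(np.float32)*1000))
t=(l==i)&(P[...,2]>.087); print('cabin',np.round(cv2.minAreaRect(P[t][:,:2].astype(np.float32)*1000)[0],1),P[t][:,2].max())
t=(P[...,0]>.7)&(P[...,1]>.15)&(P[...,1]<.3)&(P[...,2]<.12); print('lid z',np.percentile(P[t][:,2],[5,50,95]) if t.any() else None)
go(.637,.246,.17,86)
```

```text
car [258 185  42  20 645] ((639.33447265625, 247.75534057617188), (59.500038146972656, 27.199115753173828), 83.29737854003906)
cabin [637.9 244.7] 0.09533796489856221
lid z [0.06985457 0.07114923 0.0723985 ]
now [0.5978 0.2134 0.3512] yaw 179.8 | shift before turn [-3.93  3.27 18.11] | twist 93.8 | shift after turn [ 3.52  3.68 18.12]
```

```bash
python3 -m pendant '[{"jaw":0.42,"linear":[0,0,0],"twist":7.1},{"jaw":0.42,"linear":[0,0,0],"twist":7.1},{"jaw":0.42,"linear":[0,0,0],"twist":7.1},{"jaw":0.42,"linear":[0,0,0],"twist":7.1},{"jaw":0.42,"linear":[0,0,0],"twist":7.1},{"jaw":0.42,"linear":[0,0,0],"twist":7.1},{"jaw":0.42,"linear":[0,0,0],"twist":7.1},{"jaw":0.42,"linear":[0,0,0],"twist":7.1},{"jaw":0.42,"linear":[0,0,0],"twist":7.1},{"jaw":0.42,"linear":[0,0,0],"twist":7.1},{"jaw":0.42,"linear":[0,0,0],"twist":7.1},{"jaw":0.42,"linear":[0,0,0],"twist":7.1}]' >/dev/null && python3 -m pendant '[{"jaw":0.42,"linear":[0,0,0],"twist":7.1},{"jaw":0.42,"linear":[0,0,0],"twist":3.5},{"jaw":0.42,"linear":[1.9,1.9,0],"twist":0},{"jaw":0.42,"linear":[1.9,1.9,0],"twist":0},{"jaw":0.42,"linear":[0,0,4],"twist":0},{"jaw":0.42,"linear":[0,0,4],"twist":0},{"jaw":0.42,"linear":[0,0,4],"twist":0},{"jaw":0.42,"linear":[0,0,4],"twist":0},{"jaw":0.42,"linear":[0,0,4],"twist":0},{"jaw":0.42,"linear":[0,0,0],"twist":0},{"jaw":0.42,"linear":[0,0,0],"twist":0}]'
python3 - <<'E'
from h import *
go(.639,.247,.101,84)
d=get('wrist'); cv2.imwrite('pics/w2.png',d['color'])
E
```

```text
time: 3.78
position: [0.6378, 0.2474, 0.1492]
tool_rot: [0.742, 0.67, -0.003, -0.002]
ft_force: [-0.1, 0.3, 0.4]
grip_width: 0.0366
grip_force: 0.0
now [0.6378 0.2474 0.1492] yaw 84.1 | shift before turn [-0.02  0.15  4.82] | twist 0.1 | shift after turn [-0.03  0.12  4.82]
```

View pics/w2.png

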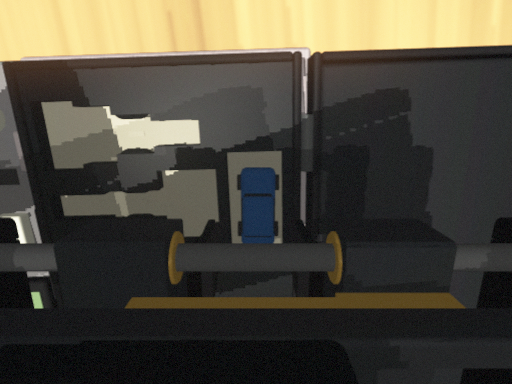

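The car sits centred between the fingers, at u≈258 of the 512 px picture. I'll descend and grip it.

```bash
python3 -m pendant '[{"jaw":0.42,"linear":[0,0.1,2.4],"twist":0},{"jaw":0.42,"linear":[0,0,2.4],"twist":0},{"jaw":0.42,"linear":[0,0,0],"twist":0},{"jaw":0.1,"linear":[0,0,0],"twist":0},{"jaw":0.1,"linear":[0,0,0],"twist":0},{"jaw":0.1,"linear":[0,0,0],"twist":0},{"jaw":0.1,"linear":[0,0,0],"twist":0},{"jaw":0.1,"linear":[0,0,0],"twist":0}]' 20 && python3 -m pendant '[{"jaw":0.1,"linear":[0,0,-2],"twist":0},{"jaw":0.1,"linear":[0,0,-4],"twist":0},{"jaw":0.1,"linear":[0,0,-4],"twist":0},{"jaw":0.1,"linear":[0,0,-4],"twist":0},{"jaw":0.1,"linear":[0,0,-2],"twist":0},{"jaw":0.1,"linear":[0,0,0],"twist":0}]'
python3 - <<'E'
from h import *
go(.389,-.392,.14,84)
d=get('top');P=cloud(d);hsv=cv2.cvtColor(d['color'],cv2.COLOR_BGR2HSV)
m=((hsv[...,0]<16)&(hsv[...,1]>180)&(hsv[...,2]>120)&(P[...,1]<-.2)&(P[...,0]<.5)).astype(np.uint8)
v,u=np.nonzero(cv2.morphologyEx(m,cv2.MORPH_OPEN,np.ones((3,3)))); print(u.min(),u.max(),v.min(),v.max())
Q=np.array([ray(d,*p,.05)[:2] for p in zip(u,v)]); print(cv2.minAreaRect(Q.astype(np.float32)*1000))
print('bin blocks:',[ (np.round(P[y,x],3).tolist()) for x,y in((386,234),(422,258),(404,246))])
E
```

```text
time: 4.5
position: [0.6427, 0.2477, 0.1067]
tool_rot: [0.742, 0.67, 0.002, 0.001]
ft_force: [-0.3, -0.1, 6.1]
grip_width: 0.023
grip_force: 20.0
time: 5.0
position: [0.6445, 0.248, 0.272]
tool_rot: [0.742, 0.67, 0.007, 0.004]
ft_force: [0.5, -0.0, 0.2]
grip_width: 0.0233
grip_force: 20.0
now [0.6445 0.248  0.272 ] yaw 84.2 | shift before turn [-66.33 -19.09  12.62] | twist 0.2 | shift after turn [-66.32 -18.72  13.2 ]
383 427 227 263
((391.34991455078125, -386.5783996582031), (126.05326843261719, 101.1736068725586), 89.77625274658203)
bin blocks: [[0.421, -0.342, 0.023], [0.352, -0.444, 0.024], [0.385, -0.401, -0.0]]
```

```bash
python3 -m pendant '[{"jaw":0.1,"linear":[-3.7,-1.05,0],"twist":0},{"jaw":0.1,"linear":[-3.7,-1.05,0],"twist":0},{"jaw":0.1,"linear":[-3.7,-1.05,0],"twist":0},{"jaw":0.1,"linear":[-3.7,-1.05,0],"twist":0},{"jaw":0.1,"linear":[-3.7,-1.05,0],"twist":0},{"jaw":0.1,"linear":[-3.7,-1.05,0],"twist":0},{"jaw":0.1,"linear":[-3.7,-1.05,0],"twist":0},{"jaw":0.1,"linear":[-3.7,-1.05,0],"twist":0},{"jaw":0.1,"linear":[-3.7,-1.05,0],"twist":0},{"jaw":0.1,"linear":[-3.7,-1.05,0],"twist":0},{"jaw":0.1,"linear":[-3.7,-1.05,0],"twist":0},{"jaw":0.1,"linear":[-3.7,-1.05,0],"twist":0}]' >/dev/null && python3 -m pendant '[{"jaw":0.1,"linear":[-3.7,-1.05,0],"twist":0},{"jaw":0.1,"linear":[-3.7,-1.05,0],"twist":0},{"jaw":0.1,"linear":[-3.7,-1.05,0],"twist":0},{"jaw":0.1,"linear":[-3.7,-1.05,0],"twist":0},{"jaw":0.1,"linear":[-3.7,-1.05,0],"twist":0},{"jaw":0.1,"linear":[-3.7,-1.05,0],"twist":0},{"jaw":0.1,"linear":[0,0,4],"twist":0},{"jaw":0.1,"linear":[0,0,4],"twist":0},{"jaw":0.1,"linear":[0,0,4],"twist":0},{"jaw":0.1,"linear":[0,0,0],"twist":0},{"jaw":0.1,"linear":[0,0,0],"twist":0}]'
python3 - <<'E'
from h import *
go(.388,-.392,.05)
d=get('side'); cv2.imwrite('pics/s2.png',d['color'][150:])
E
```

```text
time: 6.97
position: [0.3834, -0.3939, 0.1406]
tool_rot: [0.742, 0.67, 0.001, -0.004]
ft_force: [-1.0, 0.3, 0.0]
grip_width: 0.0233
grip_force: 20.0
now [ 0.3834 -0.3939  0.1406] yaw 84.1 | shift before turn [0.17 0.49 9.06] | twist 0.0 | shift after turn [0.24 0.44 9.06]
```

View pics/s2.png

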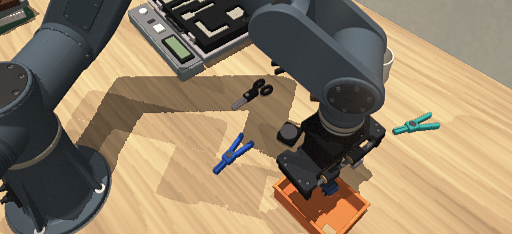

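```bash
python3 -m pendant '[{"jaw":0.1,"linear":[0.1,0.2,3],"twist":0},{"jaw":0.1,"linear":[0.1,0.2,3],"twist":0},{"jaw":0.1,"linear":[0,0,2.2],"twist":0},{"jaw":0.1,"linear":[0,0,0.7],"twist":0},{"jaw":0.1,"linear":[0,0,0],"twist":0},{"jaw":0.4,"linear":[0,0,0],"twist":0},{"jaw":0.4,"linear":[0,0,0],"twist":0},{"jaw":0.4,"linear":[0,0,0],"twist":0},{"jaw":0.4,"linear":[0,0,0],"twist":0}]' && python3 -m pendant '[{"jaw":0.4,"linear":[0,0,-3],"twist":0},{"jaw":0.4,"linear":[0,0,-4],"twist":0},{"jaw":0.4,"linear":[0,0,-4],"twist":0},{"jaw":0.4,"linear":[0,0,-4],"twist":0},{"jaw":0,"linear":[0,0,-1],"twist":0},{"jaw":0,"linear":[0,0,0],"twist":0},{"jaw":0,"linear":[0,0,0],"twist":0}]'
python3 - <<'E'
from h import *
go(.4276,.336,.09)
d=get('side');w=get('wrist'); cv2.imwrite('pics/s3.png',np.hstack([d['color'][200:,200:],w['color'][:184]]))
E
```

```text
time: 7.77
position: [0.3899, -0.3955, 0.0562]
tool_rot: [0.742, 0.67, -0.0, 0.002]
ft_force: [-0.1, -0.1, -0.2]
grip_width: 0.034
grip_force: 0.0
time: 8.35
position: [0.3891, -0.3944, 0.2151]
tool_rot: [0.742, 0.67, -0.0, 0.001]
ft_force: [-0.5, -0.5, -0.7]
grip_width: 0.0223
grip_force: 0.0
now [ 0.3891 -0.3944  0.2151] yaw 84.2 | shift before turn [73.07 -3.62 12.43] | twist 0.0 | shift after turn [73.05 -3.61 12.51]
```

View pics/s3.png

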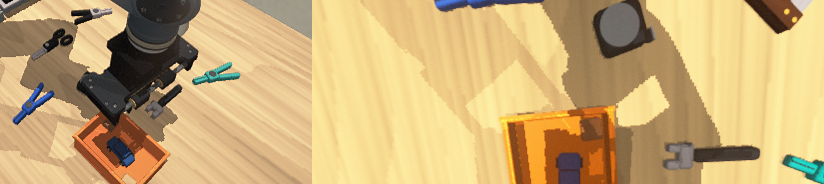

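```bash
python3 -m pendant '[{"jaw":0,"linear":[3.85,-0.2,0],"twist":0},{"jaw":0,"linear":[3.85,-0.2,0],"twist":0},{"jaw":0,"linear":[3.85,-0.2,0],"twist":0},{"jaw":0,"linear":[3.85,-0.2,0],"twist":0},{"jaw":0,"linear":[3.85,-0.2,0],"twist":0},{"jaw":0,"linear":[3.85,-0.2,0],"twist":0},{"jaw":0,"linear":[3.85,-0.2,0],"twist":0},{"jaw":0,"linear":[3.85,-0.2,0],"twist":0},{"jaw":0,"linear":[3.85,-0.2,0],"twist":0},{"jaw":0,"linear":[3.85,-0.2,0],"twist":0},{"jaw":0,"linear":[3.85,-0.2,0],"twist":0},{"jaw":0,"linear":[3.85,-0.2,0],"twist":0}]' >/dev/null && python3 -m pendant '[{"jaw":0,"linear":[3.85,-0.2,0],"twist":0},{"jaw":0,"linear":[3.85,-0.2,0],"twist":0},{"jaw":0,"linear":[3.85,-0.2,0],"twist":0},{"jaw":0,"linear":[3.85,-0.2,0],"twist":0},{"jaw":0,"linear":[3.85,-0.2,0],"twist":0},{"jaw":0,"linear":[3.85,-0.2,0],"twist":0},{"jaw":0,"linear":[3.85,-0.2,0],"twist":0},{"jaw":0,"linear":[0,0,4],"twist":0},{"jaw":0,"linear":[0,0,4],"twist":0},{"jaw":0,"linear":[0,0,2],"twist":0},{"jaw":0,"linear":[0,0,0],"twist":0},{"jaw":0,"linear":[0,0,0],"twist":0}]'
python3 - <<'E'
from h import *
go(.4276,.336,.072)
d=get('top');hsv=cv2.cvtColor(d['color'],cv2.COLOR_BGR2HSV);P=cloud(d)
w=get('side');cv2.imwrite('pics/s4.png',w['color'][:250,:350])
E
```

```text
time: 10.45
position: [0.4241, 0.3361, 0.1119]
tool_rot: [0.742, 0.67, -0.003, -0.001]
ft_force: [-0.1, -0.2, 0.9]
grip_width: 0.0006
grip_force: 0.0
now [0.4241 0.3361 0.1119] yaw 84.2 | shift before turn [0.04 0.38 3.99] | twist 0.0 | shift after turn [0.03 0.35 3.99]
```

View pics/s4.png

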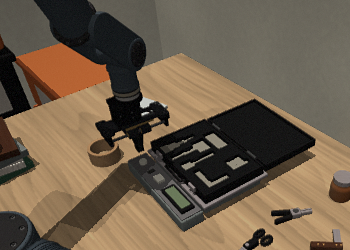

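```bash
python3 -m pendant '[{"jaw":0,"linear":[0,0.35,2],"twist":0},{"jaw":0,"linear":[0,0,2],"twist":0},{"jaw":0,"linear":[0,0,0.6],"twist":0},{"jaw":0,"linear":[0,0,0.4],"twist":0},{"jaw":0,"linear":[0,0,0],"twist":0},{"jaw":0,"linear":[0,0,0],"twist":0}]' 10
```

```text
time: 11.05
position: [0.4305, 0.3367, 0.0674]
tool_rot: [0.742, 0.67, 0.001, 0.001]
ft_force: [-0.5, -0.5, 7.2]
grip_width: 0.0004
grip_force: 3.9
```

```bash
python3 -m pendant '[{"jaw":0,"linear":[0,0,0.3],"twist":0},{"jaw":0,"linear":[0,0,0],"twist":0},{"jaw":0,"linear":[0,0,0],"twist":0}]' && python3 -m pendant '[{"jaw":0,"linear":[0,0,-1],"twist":0},{"jaw":0,"linear":[0,0,-3],"twist":0},{"jaw":0.5,"linear":[0,0,-4],"twist":0},{"jaw":0.5,"linear":[0,0,-4],"twist":0},{"jaw":0.5,"linear":[0,0,-4],"twist":0},{"jaw":0.5,"linear":[0,0,0],"twist":0},{"jaw":0.5,"linear":[0,0,0],"twist":0}]'
python3 - <<'E'
from h import *
d=get('wrist');s=get('side');cv2.imwrite('pics/s5.png',s['color'][100:300,80:330])
t=get('top')
cv2.imwrite('pics/t5.png',cv2.resize(t['color'][100:300,250:440],None,fx=3,fy=3,interpolation=cv2.INTER_CUBIC)[:600])
go(.634,-.089,.2)
E
```

```text
time: 11.3
position: [0.4305, 0.3367, 0.067]
tool_rot: [0.742, 0.67, 0.002, 0.001]
ft_force: [-4.7, -4.5, 26.2]
grip_width: 0.0004
grip_force: 13.4
time: 11.88
position: [0.4312, 0.3375, 0.2261]
tool_rot: [0.742, 0.67, 0.005, 0.001]
ft_force: [-0.3, -0.4, -0.2]
grip_width: 0.0258
grip_force: 0.0
now [0.4284 0.3361 0.2212] yaw 84.2 | shift before turn [-40.19  24.78   2.12] | twist 0.0 | shift after turn [-40.19  24.78   2.12]
```

View pics/t5.png

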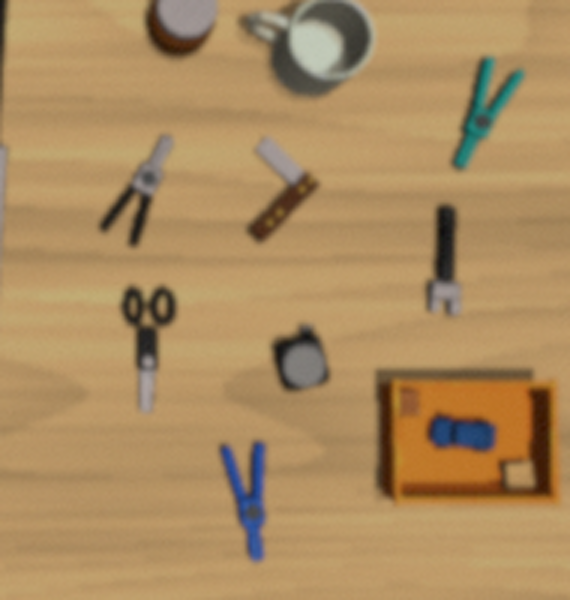

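Run:
```python
from h import *
d=load('top')
for n,(u,v),(a,b) in [('pliers',(148,180),(167,138)),('sciss',(147,345),(146,405)),('square',(282,207),(308,181)),('tape',(302,362),(308,330)),('wrench',(445,250),(443,300))]:
    p=ray(d,250+u/3,100+v/3,.02); q=ray(d,250+a/3,100+b/3,.02)-p; print(n,np.round(p,3),'yaw %.0f'%np.degrees(np.arctan2(q[1],q[0])))
yaw=np.radians(154); go(.635-.05*np.cos(yaw),-.09-.05*np.sin(yaw),.21,154)
w=load('wrist');P=cloud(w);m=(abs(P[...,2])<.01);print('bench z noise',m.sum(),P[m][:,2].mean(),P[m][:,2].std())
```

```text
pliers [ 0.638 -0.094  0.02 ] yaw -25
sciss [ 0.477 -0.091  0.02 ] yaw 178
square [ 0.611 -0.224  0.02 ] yaw -45
tape [ 0.46  -0.241  0.02 ] yaw -12
wrench [ 0.568 -0.382  0.02 ] yaw 176
now [0.4284 0.3361 0.2212] yaw 84.2 | shift before turn [-42.    29.58   1.11] | twist -69.8 | shift after turn [-42.24 -29.24   1.12]
bench z noise 88195 0.0014880540995729384 0.0008669339233220203
```

```bash
python3 -m pendant '[{"jaw":0.6,"linear":[-3.23,2.28,0],"twist":0},{"jaw":0.6,"linear":[-3.23,2.28,0],"twist":0},{"jaw":0.6,"linear":[-3.23,2.28,0],"twist":0},{"jaw":0.6,"linear":[-3.23,2.28,0],"twist":0},{"jaw":0.6,"linear":[-3.23,2.28,0],"twist":0},{"jaw":0.6,"linear":[-3.23,2.28,0],"twist":0},{"jaw":0.6,"linear":[-3.23,2.28,0],"twist":0},{"jaw":0.6,"linear":[-3.23,2.28,0],"twist":0},{"jaw":0.6,"linear":[-3.23,2.28,0],"twist":0},{"jaw":0.6,"linear":[-3.23,2.28,0],"twist":0},{"jaw":0.6,"linear":[-3.23,2.28,0],"twist":0},{"jaw":0.6,"linear":[-3.23,2.28,0],"twist":0}]' >/dev/null && python3 -m pendant '[{"jaw":0.6,"linear":[-3.23,2.28,0],"twist":0},{"jaw":0.6,"linear":[0,0,0.3],"twist":-7},{"jaw":0.6,"linear":[0,0,0.3],"twist":-7},{"jaw":0.6,"linear":[0,0,0.3],"twist":-7},{"jaw":0.6,"linear":[0,0,0],"twist":-7},{"jaw":0.6,"linear":[0,0,0],"twist":-7},{"jaw":0.6,"linear":[0,0,0],"twist":-7},{"jaw":0.6,"linear":[0,0,0],"twist":-7},{"jaw":0.6,"linear":[0,0,0],"twist":-7},{"jaw":0.6,"linear":[0,0,0],"twist":-7},{"jaw":0.6,"linear":[0,0,0],"twist":-7},{"jaw":0.6,"linear":[0,0,0],"twist":0}]'
cat >> case.py <<'E'
def shape(d,mask,znear,zfar):
    """largest contour of mask, as world xy of its bottom/top silhouette"""
    V=np.array(d['view']); cam=-V[:3,:3].T@V[:3,3]
    c=max(cv2.findContours(mask,cv2.RETR_EXTERNAL,cv2.CHAIN_APPROX_NONE)[0],key=cv2.contourArea)[:,0].astype(float)
    N=np.array([ray(d,u,v,znear)[:2] for u,v in c]);F=np.array([ray(d,u,v,zfar)[:2] for u,v in c])
    t=np.roll(N,-3,0)-np.roll(N,3,0); n=np.stack([t[:,1],-t[:,0]],1)
    if np.sum(N[:,0]*np.roll(N[:,1],-1)-N[:,1]*np.roll(N[:,0],-1))<0:n=-n
    return np.where(((n*(cam[:2]-N)).sum(1)>0)[:,None],N,F)
def prof(X,Y,x0,x1,dx=.01):
    for a in np.arange(x0,x1,dx):
        k=(X>=a)&(X<a+dx)
        if k.any(): print('  x %.0f..%.0f: y %.1f..%.1f n %d'%(a*1e3,a*1e3+dx*1e3,Y[k].min()*1e3,Y[k].max()*1e3,k.sum()))
def frame(Q,c,yaw):
    a=np.radians(yaw); e=np.array([[np.cos(a),np.sin(a)],[-np.sin(a),np.cos(a)]]); return ((Q-np.array(c))@e.T).T
def tool(name,c,r=.1,hi=.0175,topmax=.04):
    """wrist look: silhouette, plus the full-thickness region (z>hi)"""
    d=get(name); P=cloud(d); near=np.hypot(P[...,0]-c[0],P[...,1]-c[1])<r
    m=(near&(P[...,2]>.007)&(P[...,2]<topmax)).astype(np.uint8)
    n,l,st,ce=cv2.connectedComponentsWithStats(m); i=1+np.argmax(st[1:,4])
    k=(l==i)&(P[...,2]>hi); k=cv2.morphologyEx(k.astype(np.uint8),cv2.MORPH_OPEN,np.ones((3,3)))>0
    T=P[k][:,:2]; box=cv2.minAreaRect(T.astype(np.float32)*1000)
    print(name,'bbox px',st[i],'zmax',np.percentile(P[l==i][:,2],95),'high region',np.round(box[0],1),np.round(box[1],1),'ang %.1f'%box[2])
    return d,P,l==i,T
E
python3 - <<'E'
from case import *
d,P,m,T=tool('wrist',(.638,-.092))
cv2.imwrite('pics/w6.png',d['color'][:260])
Q=shape(d,m.astype(np.uint8),0.,.015)
for yaw in(-25,):
    X,Y=frame(Q,T.mean(0),yaw); print(T.mean(0)); prof(X,Y,-.08,.08)
go(.638,-.092,.03,155)
E
```

```text
time: 14.03
position: [0.6803, -0.111, 0.21]
tool_rot: [0.223, 0.975, 0.0, -0.002]
ft_force: [0.0, 0.5, -0.1]
grip_width: 0.052
grip_force: 0.0
wrist bbox px [ 236   80   39  102 1731] zmax 0.022369982235819274 high region [617.7 -81.9] [39.2 77.3] ang 62.5
[ 0.61977101 -0.0826407 ]
  x -50..-40: y -18.3..19.9 n 14
  x -40..-30: y -19.5..22.1 n 41
  x -30..-20: y -18.6..21.0 n 37
  x -20..-10: y -16.8..18.8 n 37
  x -10..-0: y -15.8..16.6 n 37
  x -0..10: y -13.9..14.3 n 40
  x 10..20: y -13.1..10.9 n 18
  x 20..30: y -13.3..10.9 n 18
  x 30..40: y -13.4..9.7 n 21
  x 40..50: y -7.9..3.8 n 16
  x 50..60: y -9.3..3.7 n 19
  x 60..70: y -9.5..2.4 n 17
  x 70..80: y -5.9..-0.0 n 6
now [ 0.6805 -0.111   0.2103] yaw 154.0 | shift before turn [ 4.57 -0.15 18.05] | twist -1.0 | shift after turn [ 4.65 -0.08 18.03]
```

View pics/w6.png

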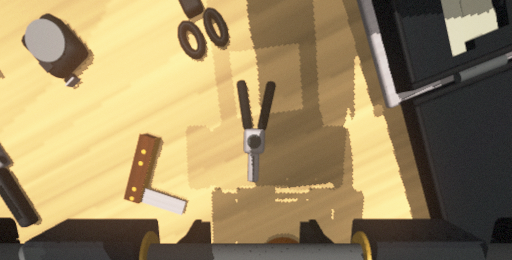

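```bash
python3 -m pendant '[{"jaw":0.6,"linear":[0,0,0],"twist":1.5},{"jaw":0.6,"linear":[2.05,-0.17,0],"twist":0},{"jaw":0.6,"linear":[2.05,-0.17,0],"twist":0},{"jaw":0.6,"linear":[0,0,4],"twist":0},{"jaw":0.6,"linear":[0,0,4],"twist":0},{"jaw":0.6,"linear":[0,0,4],"twist":0},{"jaw":0.6,"linear":[0,0,4],"twist":0},{"jaw":0.6,"linear":[0,0,1.2],"twist":0},{"jaw":0.6,"linear":[0,0,0],"twist":0},{"jaw":0.6,"linear":[0,0,0],"twist":0}]' 25
python3 - <<'E'
from h import *
go(.6425,-.095,.027,152.5)
E
```

```text
time: 14.92
position: [0.6436, -0.0955, 0.0403]
tool_rot: [0.237, 0.972, 0.0, -0.0]
ft_force: [0.4, 0.8, 0.6]
grip_width: 0.0521
grip_force: 0.0
now [ 0.6436 -0.0955  0.0403] yaw 152.6 | shift before turn [ 0.12 -0.01  1.33] | twist 0.1 | shift after turn [ 0.12 -0.01  1.33]
```

```bash
python3 -m pendant '[{"jaw":0.6,"linear":[0.1,0,1.3],"twist":0},{"jaw":0.6,"linear":[0,0,0],"twist":0},{"jaw":0.15,"linear":[0,0,0],"twist":0},{"jaw":0.15,"linear":[0,0,0],"twist":0},{"jaw":0.15,"linear":[0,0,0],"twist":0},{"jaw":0.15,"linear":[0,0,0],"twist":0},{"jaw":0.15,"linear":[0,0,0],"twist":0},{"jaw":0.15,"linear":[0,0,0],"twist":0}]' 25 && python3 -m pendant '[{"jaw":0.15,"linear":[0,0,-2],"twist":0},{"jaw":0.15,"linear":[0,0,-4],"twist":0},{"jaw":0.15,"linear":[0,0,-4],"twist":0},{"jaw":0.15,"linear":[0,0,-4],"twist":0},{"jaw":0.15,"linear":[0,0,-4],"twist":0},{"jaw":0.15,"linear":[0,0,-1],"twist":0},{"jaw":0.15,"linear":[0,0,0],"twist":0}]'
python3 - <<'E'
from h import *
go(.60,.30,.21,176)
E
```

```text
time: 15.58
position: [0.6429, -0.095, 0.028]
tool_rot: [0.236, 0.972, 0.0, 0.0]
ft_force: [0.1, -0.4, 2.1]
grip_width: 0.0238
grip_force: 25.0
time: 16.17
position: [0.645, -0.0957, 0.2222]
tool_rot: [0.236, 0.972, -0.0, 0.005]
ft_force: [-0.3, 0.6, -2.0]
grip_width: 0.0237
grip_force: 25.0
now [ 0.645  -0.0957  0.2222] yaw 152.7 | shift before turn [22.17 33.08  1.06] | twist -23.3 | shift after turn [ 7.25 39.16  1.22]
```

```bash
python3 -m pendant '[{"jaw":0.15,"linear":[1.98,3.14,-0.2],"twist":0},{"jaw":0.15,"linear":[1.98,3.14,-0.2],"twist":0},{"jaw":0.15,"linear":[1.98,3.14,-0.2],"twist":0},{"jaw":0.15,"linear":[1.98,3.14,-0.2],"twist":0},{"jaw":0.15,"linear":[1.98,3.14,-0.2],"twist":0},{"jaw":0.15,"linear":[1.98,3.14,-0.2],"twist":0},{"jaw":0.15,"linear":[1.98,3.14,-0.2],"twist":0},{"jaw":0.15,"linear":[1.98,3.14,-0.2],"twist":0},{"jaw":0.15,"linear":[0,0,0],"twist":-5.8},{"jaw":0.15,"linear":[0,0,0],"twist":-5.8},{"jaw":0.15,"linear":[0,0,0],"twist":-5.8},{"jaw":0.15,"linear":[0,0,0],"twist":-5.8}]' && python3 -m pendant '[{"jaw":0.15,"linear":[0,0,0],"twist":0},{"jaw":0.15,"linear":[0,0,0],"twist":0},{"jaw":0.15,"linear":[0,0,0],"twist":0}]'
python3 - <<'E'
from case import *
d=get('wrist'); P=cloud(d); go(.62,.2,.24,176)
np.savez('case_view.npz',**{k:np.asarray(v) for k,v in d.items()})
hsv=cv2.cvtColor(d['color'],cv2.COLOR_BGR2HSV)
m=((hsv[...,2]>75)&(P[...,2]<.074)&(P[...,2]>.058)).astype(np.uint8)
cv2.imwrite('pics/w7.png',np.vstack([d['color'][:240],cv2.cvtColor(m[:240]*255,cv2.COLOR_GRAY2BGR)]))
f=P[(abs(P[...,0]-.55)<.04)&(abs(P[...,1]-.35)<.005)];print(np.percentile(f[:,2],[5,25,50,75,95]))
E
```

```text
time: 17.17
position: [0.6153, 0.2013, 0.2301]
tool_rot: [0.033, 0.999, -0.001, -0.003]
ft_force: [-0.1, 0.0, -0.0]
grip_width: 0.0237
grip_force: 25.0
time: 17.42
position: [0.6165, 0.2006, 0.2318]
tool_rot: [0.037, 0.999, -0.0, -0.001]
ft_force: [-0.4, -0.8, -1.5]
grip_width: 0.0239
grip_force: 25.0
now [0.6168 0.2007 0.2323] yaw 175.7 | shift before turn [-0.33 -0.04 -0.77] | twist -0.3 | shift after turn [-0.33 -0.04 -0.77]
[0.0781138  0.0788986  0.0794249  0.07993431 0.08070017]
```

View pics/w7.png

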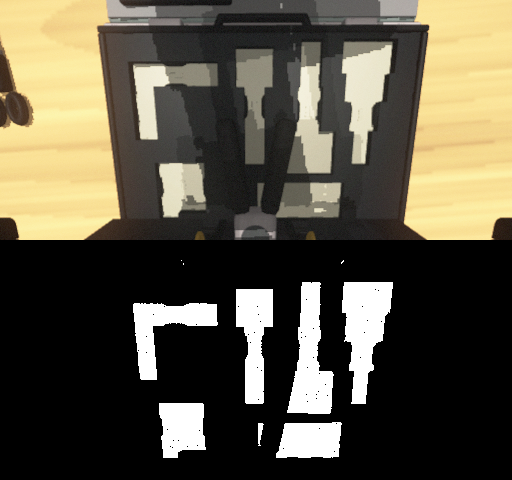

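The view shows all five pockets (mask half, 240 px lower). The pliers pocket is at u 342–393, v 42–162, with the held pliers only covering part of the scissors pocket and the well.

Run:
```python
from case import *
z=np.load('case_view.npz'); d={k:z[k] for k in z.files}; P=cloud(d)
hsv=cv2.cvtColor(d['color'],cv2.COLOR_BGR2HSV)
m=((hsv[...,2]>75)&(P[...,2]<.0745)&(P[...,2]>.058)).astype(np.uint8)
m=cv2.morphologyEx(m,cv2.MORPH_CLOSE,np.ones((3,3)))
for n,(u0,u1,v0,v1),yaw,h in [('pliers',(335,400,35,170),-4.1,0),('sciss',(285,335,35,180),175.9,0),('wrench',(230,278,40,170),175.9,0),('square',(125,222,55,145),-94.1,0),('tape',(155,210,158,222),-4.1,0)]:
    k=np.zeros_like(m);k[v0:v1,u0:u1]=m[v0:v1,u0:u1]
    Q=shape(d,k,.078,.066); c=(Q.max(0)+Q.min(0))/2
    X,Y=frame(Q,c,yaw); print(n,'ref',np.round(c,4),'X %.1f %.1f Y %.1f %.1f'%tuple(1e3*np.array([X.min(),X.max(),Y.min(),Y.max()])))
    prof(X,Y,-.07,.07)
```

```text
pliers ref [0.544  0.3175] X -58.3 59.5 Y -28.9 22.3
  x -60..-50: y -28.8..22.2 n 64
  x -50..-40: y -28.9..22.2 n 23
  x -40..-30: y -28.8..22.3 n 23
  x -30..-20: y -28.1..18.9 n 24
  x -20..-10: y -24.4..17.8 n 22
  x -10..0: y -24.4..17.5 n 31
  x 0..10: y -16.7..9.9 n 20
  x 10..20: y -17.8..9.7 n 21
  x 20..30: y -17.7..11.2 n 26
  x 30..40: y -12.8..6.3 n 20
  x 40..50: y -12.9..6.3 n 20
  x 50..60: y -12.9..6.1 n 30
sciss ref [0.5464 0.2602] X -63.7 64.9 Y -27.2 21.2
  x -70..-60: y -26.3..19.9 n 46
  x -60..-50: y -27.2..21.2 n 18
  x -50..-40: y -26.6..19.4 n 20
  x -40..-30: y -26.8..17.6 n 19
  x -30..-20: y -27.1..15.9 n 20
  x -20..-10: y -24.8..14.2 n 34
  x -10..0: y -9.8..11.5 n 20
  x 0..10: y -9.3..11.2 n 21
  x 10..20: y -11.7..12.5 n 22
  x 20..30: y -11.3..12.6 n 22
  x 30..40: y -9.8..11.1 n 22
  x 40..50: y -10.0..10.6 n 22
  x 50..60: y -8.8..11.0 n 23
  x 60..70: y -9.2..10.1 n 25
wrench ref [0.5391 0.2081] X -56.3 55.3 Y -15.4 20.6
  x -60..-50: y -6.7..12.5 n 27
  x -50..-40: y -6.7..12.4 n 20
  x -40..-30: y -6.7..12.3 n 20
  x -30..-20: y -6.6..12.2 n 1
[... 226 characters left out ...]
: y -15.1..20.1 n 47
square ref [0.5249 0.1285] X -42.4 42.2 Y -34.5 39.3
  x -50..-40: y -33.3..-12.5 n 23
  x -40..-30: y -34.3..-12.6 n 20
  x -30..-20: y -34.3..-12.6 n 21
  x -20..-10: y -34.3..-12.6 n 20
  x -10..0: y -32.5..-14.5 n 22
  x 0..10: y -32.5..-12.7 n 20
  x 10..20: y -34.4..28.7 n 24
  x 20..30: y -34.4..39.3 n 64
  x 30..40: y -34.5..39.3 n 20
  x 40..50: y -34.5..39.2 n 77
tape ref [0.6177 0.1222] X -30.3 32.2 Y -25.2 24.9
  x -40..-30: y -18.1..23.9 n 42
  x -30..-20: y -24.8..24.9 n 18
  x -20..-10: y -25.1..24.5 n 20
  x -10..0: y -22.9..23.0 n 17
  x 0..10: y -25.1..24.4 n 18
  x 10..20: y -25.2..24.9 n 17
  x 20..30: y -25.0..22.7 n 42
  x 30..40: y -24.7..-9.0 n 16
```

```bash
cat >> case.py <<'E'
def held(d,x0=.02):
    """held tool's points in the tool frame"""
    p,y,T=pose(); q=(cloud(d)-p)@T
    k=(abs(q[...,2])<.03)&(abs(q[...,1])<.05)&(q[...,0]>x0)&(d['depth']>0)
    k=cv2.morphologyEx(k.astype(np.uint8),cv2.MORPH_OPEN,np.ones((3,3)))>0
    return q[k]
POCK={'pliers':(.5533,.3135,-4.1),'sciss':(.5458,.2597,175.9),'wrench':(.5369,.2055,175.9),'square':(.5017,.1303,-94.1),'tape':(.6147,.1223,-4.1)}
E
python3 - <<'E'
from case import *
z=np.load('case_view.npz'); d={k:z[k] for k in z.files}
q=held(d); print(len(q)); X,Y=q[:,0],q[:,1]
print('x max',np.sort(X)[-5:],'z',np.percentile(q[:,2],[5,50,95])); prof(X,Y,.02,.08)
go(.5533,.3135,.15,175.9)
E
```

```text
3609
x max [0.06785865 0.06785875 0.06785878 0.06785884 0.06785885] z [0.00828653 0.00970915 0.01475961]
  x 20..30: y -15.5..15.1 n 700
  x 30..40: y -16.9..17.1 n 726
  x 40..50: y -18.9..18.9 n 766
  x 50..60: y -20.4..20.9 n 814
  x 60..70: y -21.0..21.2 n 603
now [0.6168 0.2007 0.2323] yaw 175.7 | shift before turn [ 7.15 10.79  8.24] | twist -0.2 | shift after turn [ 7.14 10.8   8.23]
```

```bash
python3 -m pendant '[{"jaw":0.15,"linear":[1.75,2.7,1],"twist":-0.2},{"jaw":0.15,"linear":[1.75,2.7,1],"twist":0},{"jaw":0.15,"linear":[1.75,2.7,1],"twist":0},{"jaw":0.15,"linear":[1.75,2.7,1],"twist":0},{"jaw":0.15,"linear":[0,0,3.7],"twist":0},{"jaw":0.15,"linear":[0,0,3.5],"twist":0},{"jaw":0.15,"linear":[0,0,0],"twist":0},{"jaw":0.15,"linear":[0,0,0],"twist":0},{"jaw":0.15,"linear":[0,0,0],"twist":0}]'
python3 - <<'E'
from case import *
go(.5548,.3134,.105,175.9)
E
```

```text
time: 18.22
position: [0.5563, 0.3135, 0.1228]
tool_rot: [0.035, 0.999, 0.0, 0.001]
ft_force: [0.1, 0.3, -0.7]
grip_width: 0.0239
grip_force: 25.0
now [0.5563 0.3135 0.1228] yaw 176.0 | shift before turn [ 0.15 -0.02  1.78] | twist 0.1 | shift after turn [ 0.14 -0.02  1.78]
```

```bash
python3 -m pendant '[{"jaw":0.15,"linear":[0.15,0,0.8],"twist":0},{"jaw":0.15,"linear":[0,0,0.8],"twist":0},{"jaw":0.15,"linear":[0,0,0],"twist":0}]' && python3 -m pendant '[{"jaw":0.15,"linear":[0,0,0.4],"twist":0},{"jaw":0.15,"linear":[0,0,0.3],"twist":0},{"jaw":0.15,"linear":[0,0,0],"twist":0}]'
python3 - <<'E'
from case import *
go(.5548,.3134,.099,175.9)
E
```

```text
time: 18.47
position: [0.5535, 0.3132, 0.1054]
tool_rot: [0.035, 0.999, -0.0, -0.0]
ft_force: [0.9, 0.8, -1.5]
grip_width: 0.0236
grip_force: 25.0
time: 18.72
position: [0.5539, 0.3132, 0.0985]
tool_rot: [0.034, 0.999, -0.0, 0.0]
ft_force: [0.6, -0.9, -1.2]
grip_width: 0.0238
grip_force: 25.0
now [0.5539 0.3132 0.0985] yaw 176.1 | shift before turn [-0.08  0.02 -0.05] | twist 0.2 | shift after turn [-0.08  0.02 -0.05]
```

```bash
python3 -m pendant '[{"jaw":0.15,"linear":[0,0,0.25],"twist":0},{"jaw":0.15,"linear":[0,0,0],"twist":0},{"jaw":0.15,"linear":[0,0,0],"twist":0}]'
```

```text
time: 18.97
position: [0.5538, 0.3134, 0.096]
tool_rot: [0.034, 0.999, -0.0, 0.0]
ft_force: [1.4, -1.9, -0.8]
grip_width: 0.0237
grip_force: 25.0
```

```bash
python3 -m pendant '[{"jaw":0.4,"linear":[0,0,0],"twist":0},{"jaw":0.4,"linear":[0,0,0],"twist":0},{"jaw":0.4,"linear":[0,0,0],"twist":0},{"jaw":0.4,"linear":[0,0,-2],"twist":0},{"jaw":0.4,"linear":[0,0,-1],"twist":0},{"jaw":0,"linear":[0,0,0],"twist":0},{"jaw":0,"linear":[0,0,0],"twist":0},{"jaw":0,"linear":[0,0,0],"twist":0},{"jaw":0,"linear":[0,0,0],"twist":0},{"jaw":0,"linear":[0,0,0],"twist":0}]' 10
python3 - <<'E'
from case import *
go(.5545,.3134,.103)
d=get('top');cv2.imwrite('pics/t9.png',d['color'][120:260,120:270])
E
```

```text
time: 19.8
position: [0.553, 0.3134, 0.1253]
tool_rot: [0.034, 0.999, -0.0, -0.001]
ft_force: [0.3, 1.2, -0.5]
grip_width: 0.0093
grip_force: 0.0
now [0.553  0.3134 0.1253] yaw 176.1 | shift before turn [-0.16  0.01  2.23] | twist 0.0 | shift after turn [-0.15  0.01  2.23]
```

```bash
python3 -m pendant '[{"jaw":0,"linear":[-0.1,0,1.5],"twist":0},{"jaw":0,"linear":[0,0,0],"twist":0},{"jaw":0,"linear":[0,0,0],"twist":0}]' 10 && python3 -m pendant '[{"jaw":0,"linear":[0,0,0.5],"twist":0},{"jaw":0,"linear":[0,0,0.2],"twist":0},{"jaw":0,"linear":[0,0,0],"twist":0},{"jaw":0,"linear":[0,0,0],"twist":0}]'
```

```text
time: 20.1
position: [0.5536, 0.3132, 0.11]
tool_rot: [0.034, 0.999, -0.001, -0.001]
ft_force: [-0.1, 0.5, -0.4]
grip_width: 0.0009
grip_force: 0.0
time: 20.43
position: [0.5544, 0.3135, 0.1041]
tool_rot: [0.034, 0.999, -0.0, -0.0]
ft_force: [-0.1, -0.1, -0.0]
grip_width: 0.0004
grip_force: 0.0
```

```bash
python3 -m pendant '[{"jaw":0,"linear":[0,0,0.3],"twist":0},{"jaw":0,"linear":[0,0,0],"twist":0},{"jaw":0,"linear":[0,0,0],"twist":0}]' && python3 -m pendant '[{"jaw":0,"linear":[0,0,0.15],"twist":0},{"jaw":0,"linear":[0,0,0],"twist":0},{"jaw":0,"linear":[0,0,0],"twist":0}]'
```

```text
time: 20.68
position: [0.5547, 0.3137, 0.1034]
tool_rot: [0.034, 0.999, 0.0, 0.001]
ft_force: [-2.9, -2.0, 10.4]
grip_width: 0.0007
grip_force: 5.4
time: 20.93
position: [0.5547, 0.3136, 0.1034]
tool_rot: [0.034, 0.999, 0.0, 0.001]
ft_force: [-4.6, -2.3, 18.8]
grip_width: 0.0008
grip_force: 9.0
```

```bash
python3 -m pendant '[{"jaw":0,"linear":[0,0,-3.7],"twist":0},{"jaw":0.55,"linear":[0,0,-4],"twist":0},{"jaw":0.55,"linear":[0,0,-4],"twist":0},{"jaw":0.55,"linear":[0,-4.05,0],"twist":0},{"jaw":0.55,"linear":[0,-4.05,0],"twist":0},{"jaw":0.55,"linear":[0,-4.05,0],"twist":0},{"jaw":0.55,"linear":[0,-4.05,0],"twist":0},{"jaw":0.55,"linear":[0,-4.05,0],"twist":0},{"jaw":0.55,"linear":[0,-4.05,0],"twist":0},{"jaw":0.55,"linear":[0,-4.05,0],"twist":0},{"jaw":0.55,"linear":[0,-4.05,0],"twist":0},{"jaw":0.55,"linear":[0,-4.05,0],"twist":0}]' >/dev/null && python3 -m pendant '[{"jaw":0.55,"linear":[0,-4.05,0],"twist":-2},{"jaw":0.55,"linear":[0,0,0],"twist":0},{"jaw":0.55,"linear":[0,0,0],"twist":0},{"jaw":0.55,"linear":[0,0,0],"twist":0}]'
python3 - <<'E'
from case import *
d,P,m,T=tool('wrist',(.477,-.091),.08)
Q=shape(d,m.astype(np.uint8),0.,.016)
X,Y=frame(Q,(.477,-.091),178); prof(X,Y,-.08,.08)
go(.477,-.091,.027,178)
t=get('top');cv2.imwrite('pics/t10.png',np.hstack([cv2.resize(t['color'][120:280,130:420],(580,320)),cv2.resize(d['color'][:256,150:320],(212,320))]))
E
```

```text
time: 22.27
position: [0.5263, -0.0902, 0.2165]
tool_rot: [0.018, 1.0, 0.0, -0.0]
ft_force: [-0.4, -0.5, 0.3]
grip_width: 0.0479
grip_force: 0.0
wrist bbox px [ 243   76   18   75 1092] zmax 0.02255066718023332 high region [474.4 -92. ] [19.3 40.4] ang 88.5
  x -20..-10: y -8.6..10.1 n 25
  x -10..-0: y -8.6..10.0 n 18
  x -0..10: y -8.6..11.0 n 18
  x 10..20: y -8.5..11.0 n 18
  x 20..30: y -7.3..9.7 n 18
  x 30..40: y -5.0..8.5 n 18
  x 40..50: y -5.0..8.4 n 20
  x 50..60: y -3.9..7.2 n 18
  x 60..70: y -3.9..7.2 n 15
now [ 0.5263 -0.0894  0.2165] yaw 178.1 | shift before turn [ 4.91 -0.34 18.95] | twist 0.1 | shift after turn [ 4.92 -0.33 18.95]
```

View pics/t10.png

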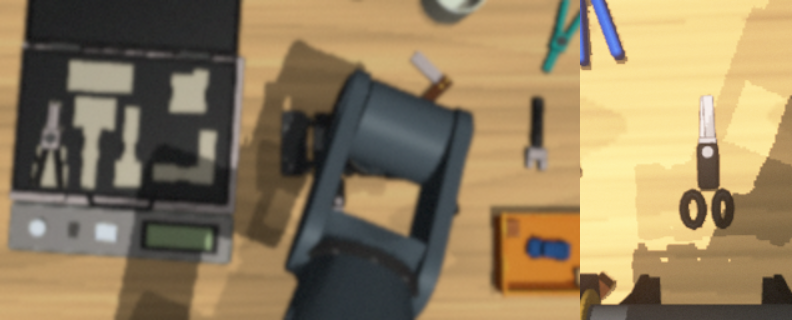

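```bash
python3 -m pendant '[{"jaw":0.55,"linear":[2.66,-0.21,0],"twist":-0.5},{"jaw":0.55,"linear":[2.66,-0.21,0],"twist":0},{"jaw":0.55,"linear":[0,0,4],"twist":0},{"jaw":0.55,"linear":[0,0,4],"twist":0},{"jaw":0.55,"linear":[0,0,4],"twist":0},{"jaw":0.55,"linear":[0,0,4],"twist":0},{"jaw":0.55,"linear":[0,0,1.5],"twist":0},{"jaw":0.55,"linear":[0,0,0],"twist":0},{"jaw":0.55,"linear":[0,0,0],"twist":0}]' 25
python3 - <<'E'
from h import *
go(.473,-.0922,.027,178.6)
E
```

```text
time: 23.12
position: [0.4731, -0.0916, 0.041]
tool_rot: [0.011, 1.0, 0.0, -0.001]
ft_force: [0.1, 0.6, 0.1]
grip_width: 0.0476
grip_force: 0.0
now [ 0.4731 -0.0916  0.041 ] yaw 178.7 | shift before turn [ 0.01 -0.06  1.4 ] | twist 0.1 | shift after turn [ 0.01 -0.06  1.4 ]
```

```bash
python3 -m pendant '[{"jaw":0.55,"linear":[0,-0.06,1.4],"twist":0},{"jaw":0.55,"linear":[0,0,0],"twist":0},{"jaw":0.1,"linear":[0,0,0],"twist":0},{"jaw":0.1,"linear":[0,0,0],"twist":0},{"jaw":0.1,"linear":[0,0,0],"twist":0},{"jaw":0.1,"linear":[0,0,0],"twist":0},{"jaw":0.1,"linear":[0,0,0],"twist":0},{"jaw":0.1,"linear":[0,0,0],"twist":0}]' 25 && python3 -m pendant '[{"jaw":0.1,"linear":[0,0,-2],"twist":0},{"jaw":0.1,"linear":[0,0,-4],"twist":0},{"jaw":0.1,"linear":[0,0,-4],"twist":0},{"jaw":0.1,"linear":[0,0,-4],"twist":0},{"jaw":0.1,"linear":[0,0,-4],"twist":0},{"jaw":0.1,"linear":[0,0,-1],"twist":0},{"jaw":0.1,"linear":[0,0,0],"twist":0},{"jaw":0.1,"linear":[0,0,0],"twist":0}]'
python3 - <<'E'
from case import *
d=get('wrist'); q=held(d); X,Y=q[:,0],q[:,1]
print('x max',np.sort(X)[-20:][::6],'z',np.percentile(q[:,2],[5,50,95])); prof(X,Y,.02,.08)
go(.5458,.2597,.12,175.9)
E
```

```text
time: 23.78
position: [0.4735, -0.0937, 0.0281]
tool_rot: [0.013, 1.0, -0.0, 0.0]
ft_force: [0.7, 1.0, 5.3]
grip_width: 0.0197
grip_force: 24.9
time: 24.45
position: [0.473, -0.0936, 0.2177]
tool_rot: [0.013, 1.0, -0.0, 0.0]
ft_force: [-1.3, -0.0, -1.5]
grip_width: 0.0197
grip_force: 24.9
x max [0.05945781 0.05972198 0.05977596 0.05996344] z [0.01173381 0.01355681 0.0180668 ]
  x 20..30: y -9.0..7.4 n 504
  x 30..40: y -7.8..6.0 n 439
  x 40..50: y -7.7..5.9 n 430
  x 50..60: y -6.9..5.2 n 413
now [ 0.4722 -0.0933  0.2165] yaw 178.6 | shift before turn [-6.49 35.46  9.67] | twist 2.7 | shift after turn [-4.82 35.73  9.65]
```

```bash
python3 -m pendant '[{"jaw":0.1,"linear":[-0.71,3.94,0],"twist":0},{"jaw":0.1,"linear":[-0.71,3.94,0],"twist":0},{"jaw":0.1,"linear":[-0.71,3.94,0],"twist":0},{"jaw":0.1,"linear":[-0.71,3.94,0],"twist":0},{"jaw":0.1,"linear":[-0.71,3.94,0],"twist":0},{"jaw":0.1,"linear":[-0.71,3.94,0],"twist":0},{"jaw":0.1,"linear":[-0.71,3.94,0],"twist":0},{"jaw":0.1,"linear":[-0.71,3.94,0],"twist":0},{"jaw":0.1,"linear":[-0.71,3.94,0],"twist":0},{"jaw":0.1,"linear":[0,0,0],"twist":2.7},{"jaw":0.1,"linear":[0,0,4],"twist":0},{"jaw":0.1,"linear":[0,0,4],"twist":0}]' >/dev/null && python3 -m pendant '[{"jaw":0.1,"linear":[0,0,1],"twist":0},{"jaw":0.1,"linear":[0,0,0],"twist":0},{"jaw":0.1,"linear":[0,0,0],"twist":0}]'
python3 - <<'E'
from case import *
go(.5448,.2598,.105,175.9)
E
```

```text
time: 25.75
position: [0.5454, 0.2587, 0.1261]
tool_rot: [0.036, 0.999, -0.001, -0.002]
ft_force: [-0.2, -0.2, -0.5]
grip_width: 0.0197
grip_force: 24.9
now [0.5454 0.2587 0.1261] yaw 175.8 | shift before turn [0.06 0.11 2.11] | twist -0.1 | shift after turn [0.07 0.1  2.11]
```

```bash
python3 -m pendant '[{"jaw":0.1,"linear":[0.06,0.1,1],"twist":0},{"jaw":0.1,"linear":[0,0,0.9],"twist":0},{"jaw":0.1,"linear":[0,0,0],"twist":0}]' && python3 -m pendant '[{"jaw":0.1,"linear":[0,0,0.4],"twist":0},{"jaw":0.1,"linear":[0,0,0.4],"twist":0},{"jaw":0.1,"linear":[0,0,0],"twist":0},{"jaw":0.1,"linear":[0,0,0],"twist":0}]'
```

```text
time: 26.0
position: [0.5453, 0.2599, 0.1081]
tool_rot: [0.036, 0.999, -0.0, -0.0]
ft_force: [0.1, -0.8, -0.9]
grip_width: 0.0194
grip_force: 24.9
time: 26.33
position: [0.5459, 0.2598, 0.1007]
tool_rot: [0.036, 0.999, -0.0, 0.0]
ft_force: [1.2, -1.4, -1.7]
grip_width: 0.0197
grip_force: 24.9
```

```bash
python3 -m pendant '[{"jaw":0.1,"linear":[0,0,0.4],"twist":0},{"jaw":0.1,"linear":[0,0,0],"twist":0},{"jaw":0.1,"linear":[0,0,0],"twist":0}]' && python3 -m pendant '[{"jaw":0.35,"linear":[0,0,0],"twist":0},{"jaw":0.35,"linear":[0,0,0],"twist":0},{"jaw":0.35,"linear":[0,0,0],"twist":0},{"jaw":0.35,"linear":[0,0,-2],"twist":0},{"jaw":0.35,"linear":[0,0,-1],"twist":0},{"jaw":0,"linear":[0,0,0],"twist":0},{"jaw":0,"linear":[0,0,0],"twist":0},{"jaw":0,"linear":[0,0,0],"twist":0},{"jaw":0,"linear":[0,0,0],"twist":0},{"jaw":0,"linear":[0,0,0],"twist":0}]' 10;  python3 - <<'E'
from case import *
go(.5455,.2598,.103)
E
```

```text
time: 26.58
position: [0.546, 0.2599, 0.0965]
tool_rot: [0.036, 0.999, -0.0, 0.0]
ft_force: [2.1, -2.9, -1.5]
grip_width: 0.0196
grip_force: 24.9
time: 27.42
position: [0.5451, 0.2601, 0.1258]
tool_rot: [0.036, 0.999, -0.0, -0.001]
ft_force: [0.5, 0.4, -0.7]
grip_width: 0.0053
grip_force: 0.0
now [0.5451 0.2601 0.1258] yaw 175.9 | shift before turn [-0.04 -0.02  2.28] | twist 0.0 | shift after turn [-0.04 -0.02  2.28]
```

```bash
python3 -m pendant '[{"jaw":0,"linear":[0,0,1.5],"twist":0},{"jaw":0,"linear":[0,0,0.6],"twist":0},{"jaw":0,"linear":[0,0,0],"twist":0},{"jaw":0,"linear":[0,0,0],"twist":0}]' 10 && python3 -m pendant '[{"jaw":0,"linear":[0,0,0.3],"twist":0},{"jaw":0,"linear":[0,0,0],"twist":0},{"jaw":0,"linear":[0,0,0],"twist":0}]'  && python3 -m pendant '[{"jaw":0,"linear":[0,0,0.2],"twist":0},{"jaw":0,"linear":[0,0,0],"twist":0},{"jaw":0,"linear":[0,0,0],"twist":0}]'
```

```text
time: 27.75
position: [0.5452, 0.26, 0.105]
tool_rot: [0.036, 0.999, -0.0, -0.001]
ft_force: [-0.8, 1.0, -0.3]
grip_width: 0.0007
grip_force: 0.0
time: 28.0
position: [0.546, 0.2603, 0.1034]
tool_rot: [0.036, 0.999, 0.0, 0.001]
ft_force: [-1.3, -1.4, 5.6]
grip_width: 0.0007
grip_force: 2.4
time: 28.25
position: [0.5459, 0.2603, 0.1034]
tool_rot: [0.036, 0.999, 0.0, 0.001]
ft_force: [-3.8, -1.2, 15.5]
grip_width: 0.0006
grip_force: 7.9
```

```bash
python3 -m pendant '[{"jaw":0,"linear":[0,0,-3.8],"twist":0},{"jaw":0.5,"linear":[0,0,-4],"twist":0},{"jaw":0.5,"linear":[0,0,-4],"twist":0},{"jaw":0.5,"linear":[-0.73,-3.96,0],"twist":0},{"jaw":0.5,"linear":[-0.73,-3.96,0],"twist":0},{"jaw":0.5,"linear":[-0.73,-3.96,0],"twist":0},{"jaw":0.5,"linear":[-0.73,-3.96,0],"twist":0},{"jaw":0.5,"linear":[-0.73,-3.96,0],"twist":0},{"jaw":0.5,"linear":[-0.73,-3.96,0],"twist":0},{"jaw":0.5,"linear":[-0.73,-3.96,0],"twist":0},{"jaw":0.5,"linear":[-0.73,-3.96,0],"twist":0},{"jaw":0.5,"linear":[-0.73,-3.96,0],"twist":0}]' >/dev/null && python3 -m pendant '[{"jaw":0.5,"linear":[-0.73,-3.96,0],"twist":0},{"jaw":0.5,"linear":[-0.73,-3.96,0],"twist":0},{"jaw":0.5,"linear":[-0.73,-3.96,0],"twist":0},{"jaw":0.5,"linear":[-0.73,-3.96,0],"twist":0},{"jaw":0.5,"linear":[-0.73,-3.96,0],"twist":0},{"jaw":0.5,"linear":[-0.73,-3.96,0],"twist":0},{"jaw":0.5,"linear":[-0.73,-3.96,0],"twist":0},{"jaw":0.5,"linear":[0,0,0],"twist":0},{"jaw":0.5,"linear":[0,0,0],"twist":0},{"jaw":0.5,"linear":[0,0,0],"twist":0}]'
python3 - <<'E'
from case import *
d,P,m,T=tool('wrist',(.568,-.382),.08)
Q=shape(d,m.astype(np.uint8),0.,.018)
X,Y=frame(Q,(.568,-.382),176); prof(X,Y,-.08,.08)
go(.568,-.382,.027,176)
cv2.imwrite('pics/w11.png',d['color'][:260])
E
```

```text
time: 30.08
position: [0.6157, -0.3796, 0.2177]
tool_rot: [0.036, 0.999, 0.001, -0.001]
ft_force: [0.4, 0.9, 0.1]
grip_width: 0.0437
grip_force: 0.0
wrist bbox px [ 232   81   27   94 1451] zmax 0.022356317319617833 high region [ 575.3 -386.2] [13.6 73.3] ang 86.5
  x -50..-40: y -3.9..10.4 n 16
  x -40..-30: y -3.9..10.4 n 18
  x -30..-20: y -3.9..10.3 n 17
  x -20..-10: y -3.9..10.1 n 17
  x -10..-0: y -2.8..11.1 n 16
  x -0..10: y -2.8..11.0 n 18
  x 10..20: y -2.9..10.8 n 17
  x 20..30: y -2.9..14.9 n 21
  x 30..40: y -10.1..18.4 n 28
  x 40..50: y -10.1..19.1 n 31
  x 50..60: y -10.1..19.1 n 49
now [ 0.6159 -0.3787  0.218 ] yaw 175.9 | shift before turn [ 4.73 -0.7  19.1 ] | twist -0.1 | shift after turn [ 4.76 -0.66 19.1 ]
```

```bash
python3 -m pendant '[{"jaw":0.5,"linear":[0,0,0],"twist":-0.6},{"jaw":0.5,"linear":[2.9,-0.5,0],"twist":0},{"jaw":0.5,"linear":[2.9,-0.5,0],"twist":0},{"jaw":0.5,"linear":[0,0,4],"twist":0},{"jaw":0.5,"linear":[0,0,4],"twist":0},{"jaw":0.5,"linear":[0,0,4],"twist":0},{"jaw":0.5,"linear":[0,0,4],"twist":0},{"jaw":0.5,"linear":[0,0,1.6],"twist":0},{"jaw":0.5,"linear":[0,0,0],"twist":0},{"jaw":0.5,"linear":[0,0,0],"twist":0}]' 25
python3 - <<'E'
from h import *
go(.5573,-.3852,.027,176.5)
E
```

```text
time: 30.97
position: [0.5579, -0.385, 0.0421]
tool_rot: [0.03, 1.0, 0.001, -0.001]
ft_force: [0.1, -0.0, 1.2]
grip_width: 0.0436
grip_force: 0.0
now [ 0.5579 -0.385   0.0421] yaw 176.6 | shift before turn [ 0.06 -0.03  1.51] | twist 0.1 | shift after turn [ 0.06 -0.02  1.51]
```

```bash
python3 -m pendant '[{"jaw":0.5,"linear":[0.06,0,1.5],"twist":0},{"jaw":0.5,"linear":[0,0,0],"twist":0},{"jaw":0.05,"linear":[0,0,0],"twist":0},{"jaw":0.05,"linear":[0,0,0],"twist":0},{"jaw":0.05,"linear":[0,0,0],"twist":0},{"jaw":0.05,"linear":[0,0,0],"twist":0},{"jaw":0.05,"linear":[0,0,0],"twist":0},{"jaw":0.05,"linear":[0,0,0],"twist":0}]' 25 && python3 -m pendant '[{"jaw":0.05,"linear":[0,0,-2],"twist":0},{"jaw":0.05,"linear":[0,0,-4],"twist":0},{"jaw":0.05,"linear":[0,0,-4],"twist":0},{"jaw":0.05,"linear":[0,0,-4],"twist":0},{"jaw":0.05,"linear":[0,0,-4],"twist":0},{"jaw":0.05,"linear":[0,0,-1],"twist":0},{"jaw":0.05,"linear":[0,0,0],"twist":0},{"jaw":0.05,"linear":[0,0,0],"twist":0}]'
python3 - <<'E'
from case import *
d=get('wrist'); q=held(d); X,Y=q[:,0],q[:,1]
print('x max',np.sort(X)[-20:][::6],'z',np.percentile(q[:,2],[5,50,95])); prof(X,Y,.02,.08,.005)
go(.5369,.2055,.12,175.9)
E
```

```text
time: 31.63
position: [0.5575, -0.3864, 0.0282]
tool_rot: [0.031, 1.0, 0.0, 0.0]
ft_force: [-1.0, 1.7, 3.2]
grip_width: 0.0146
grip_force: 25.0
time: 32.3
position: [0.5567, -0.3861, 0.2168]
tool_rot: [0.031, 1.0, 0.0, -0.0]
ft_force: [0.7, 0.6, -2.4]
grip_width: 0.0148
grip_force: 25.0
x max [0.05000963 0.05003873 0.05006635 0.05010317] z [0.00846744 0.00974854 0.01312615]
  x 20..25: y -15.9..14.3 n 435
  x 25..30: y -15.8..14.1 n 461
  x 30..35: y -15.8..14.0 n 499
  x 35..40: y -15.5..13.2 n 408
  x 40..45: y -15.8..13.1 n 340
  x 45..50: y -15.9..13.1 n 321
  x 50..55: y -12.8..-7.6 n 22
now [ 0.5559 -0.3854  0.2151] yaw 176.5 | shift before turn [ 5.52 58.83  9.71] | twist 0.6 | shift after turn [ 6.12 58.8   9.51]
```

```bash
python3 -m pendant '[{"jaw":0.05,"linear":[0.37,3.93,0],"twist":0},{"jaw":0.05,"linear":[0.37,3.93,0],"twist":0},{"jaw":0.05,"linear":[0.37,3.93,0],"twist":0},{"jaw":0.05,"linear":[0.37,3.93,0],"twist":0},{"jaw":0.05,"linear":[0.37,3.93,0],"twist":0},{"jaw":0.05,"linear":[0.37,3.93,0],"twist":0},{"jaw":0.05,"linear":[0.37,3.93,0],"twist":0},{"jaw":0.05,"linear":[0.37,3.93,0],"twist":0},{"jaw":0.05,"linear":[0.37,3.93,0],"twist":0},{"jaw":0.05,"linear":[0.37,3.93,0],"twist":0},{"jaw":0.05,"linear":[0.37,3.93,0],"twist":0},{"jaw":0.05,"linear":[0.37,3.93,0],"twist":0}]' >/dev/null && python3 -m pendant '[{"jaw":0.05,"linear":[0.37,3.93,0],"twist":0},{"jaw":0.05,"linear":[0.37,3.93,0],"twist":0},{"jaw":0.05,"linear":[0.37,3.93,0],"twist":0},{"jaw":0.05,"linear":[0,0,0],"twist":0.6},{"jaw":0.05,"linear":[0,0,4],"twist":0},{"jaw":0.05,"linear":[0,0,4],"twist":0},{"jaw":0.05,"linear":[0,0,1],"twist":0},{"jaw":0.05,"linear":[0,0,0],"twist":0},{"jaw":0.05,"linear":[0,0,0],"twist":0}]'
python3 - <<'E'
from case import *
go(.5363,.2059,.105,175.9)
E
```

```text
time: 34.1
position: [0.5375, 0.2048, 0.1262]
tool_rot: [0.036, 0.999, -0.0, -0.002]
ft_force: [0.3, 0.1, -1.6]
grip_width: 0.0145
grip_force: 25.0
now [0.5375 0.2048 0.1262] yaw 175.8 | shift before turn [0.12 0.11 2.12] | twist -0.1 | shift after turn [0.12 0.11 2.12]
```

```bash
python3 -m pendant '[{"jaw":0.05,"linear":[0.1,0.1,1],"twist":0},{"jaw":0.05,"linear":[0,0,0.9],"twist":0},{"jaw":0.05,"linear":[0,0,0],"twist":0}]' && python3 -m pendant '[{"jaw":0.05,"linear":[0,0,0.4],"twist":0},{"jaw":0.05,"linear":[0,0,0.4],"twist":0},{"jaw":0.05,"linear":[0,0,0],"twist":0},{"jaw":0.05,"linear":[0,0,0],"twist":0}]' && python3 -m pendant '[{"jaw":0.05,"linear":[0,0,0.4],"twist":0},{"jaw":0.05,"linear":[0,0,0],"twist":0},{"jaw":0.05,"linear":[0,0,0],"twist":0}]'
```

```text
time: 34.35
position: [0.537, 0.206, 0.1081]
tool_rot: [0.036, 0.999, -0.0, -0.0]
ft_force: [0.4, 0.3, -1.1]
grip_width: 0.0146
grip_force: 25.0
time: 34.68
position: [0.5375, 0.2061, 0.1006]
tool_rot: [0.036, 0.999, -0.0, 0.0]
ft_force: [0.9, -1.0, -2.1]
grip_width: 0.0144
grip_force: 25.0
time: 34.93
position: [0.5376, 0.2062, 0.0964]
tool_rot: [0.036, 0.999, -0.0, 0.0]
ft_force: [0.5, -1.7, -4.1]
grip_width: 0.0149
grip_force: 25.0
```

```bash
python3 -m pendant '[{"jaw":0.3,"linear":[0,0,0],"twist":0},{"jaw":0.3,"linear":[0,0,0],"twist":0},{"jaw":0.3,"linear":[0,0,0],"twist":0},{"jaw":0.3,"linear":[0,0,-2],"twist":0},{"jaw":0.3,"linear":[0,0,-1],"twist":0},{"jaw":0,"linear":[0,0,0],"twist":0},{"jaw":0,"linear":[0,0,0],"twist":0},{"jaw":0,"linear":[0,0,0],"twist":0},{"jaw":0,"linear":[0,0,0],"twist":0},{"jaw":0,"linear":[0,0,0],"twist":0}]' 10 && python3 -m pendant '[{"jaw":0,"linear":[0,0,1.5],"twist":0},{"jaw":0,"linear":[0,0,0.6],"twist":0},{"jaw":0,"linear":[0,0,0],"twist":0},{"jaw":0,"linear":[0,0,0],"twist":0}]' 10 && python3 -m pendant '[{"jaw":0,"linear":[0,0,0.3],"twist":0},{"jaw":0,"linear":[0,0,0],"twist":0},{"jaw":0,"linear":[0,0,0],"twist":0}]'  && python3 -m pendant '[{"jaw":0,"linear":[0,0,0.2],"twist":0},{"jaw":0,"linear":[0,0,0],"twist":0},{"jaw":0,"linear":[0,0,0],"twist":0}]'
```

```text
time: 35.77
position: [0.5369, 0.2062, 0.1259]
tool_rot: [0.036, 0.999, -0.0, -0.001]
ft_force: [0.1, -0.3, -0.1]
grip_width: 0.0033
grip_force: 0.0
time: 36.1
position: [0.5369, 0.2062, 0.105]
tool_rot: [0.036, 0.999, -0.0, -0.001]
ft_force: [0.4, 0.3, 0.4]
grip_width: 0.0005
grip_force: 0.0
time: 36.35
position: [0.5377, 0.2064, 0.1034]
tool_rot: [0.036, 0.999, 0.0, 0.001]
ft_force: [0.3, -0.1, 5.2]
grip_width: 0.0005
grip_force: 2.4
time: 36.6
position: [0.5377, 0.2064, 0.1034]
tool_rot: [0.036, 0.999, 0.0, 0.001]
ft_force: [-4.0, -0.3, 16.2]
grip_width: 0.0002
grip_force: 8.6
```

```bash
python3 -m pendant '[{"jaw":0,"linear":[0,0,-3.8],"twist":0},{"jaw":0.5,"linear":[0,0,-4],"twist":0},{"jaw":0.5,"linear":[0,0,-4],"twist":0},{"jaw":0.5,"linear":[-1.18,-3.8,0],"twist":0},{"jaw":0.5,"linear":[-1.18,-3.8,0],"twist":0},{"jaw":0.5,"linear":[-1.18,-3.8,0],"twist":0},{"jaw":0.5,"linear":[-1.18,-3.8,0],"twist":0},{"jaw":0.5,"linear":[-1.18,-3.8,0],"twist":0},{"jaw":0.5,"linear":[-1.18,-3.8,0],"twist":0},{"jaw":0.5,"linear":[-1.18,-3.8,0],"twist":0},{"jaw":0.5,"linear":[-1.18,-3.8,0],"twist":0},{"jaw":0.5,"linear":[-1.18,-3.8,0],"twist":0}]' >/dev/null && python3 -m pendant '[{"jaw":0.5,"linear":[-1.18,-3.8,0],"twist":0},{"jaw":0.5,"linear":[-1.18,-3.8,0],"twist":0},{"jaw":0.5,"linear":[-1.18,-3.8,0],"twist":0},{"jaw":0.5,"linear":[0,0,0],"twist":6.8},{"jaw":0.5,"linear":[0,0,0],"twist":6.8},{"jaw":0.5,"linear":[0,0,0],"twist":6.8},{"jaw":0.5,"linear":[0,0,0],"twist":6.8},{"jaw":0.5,"linear":[0,0,0],"twist":6.8},{"jaw":0.5,"linear":[0,0,0],"twist":6.8},{"jaw":0.5,"linear":[0,0,0],"twist":0},{"jaw":0.5,"linear":[0,0,0],"twist":0},{"jaw":0.5,"linear":[0,0,0],"twist":0}]'
python3 - <<'E'
from case import *
d,P,m,T=tool('wrist',(.611,-.224),.08)
Q=shape(d,m.astype(np.uint8),0.,.02)
X,Y=frame(Q,(.611,-.224),-45); prof(X,Y,-.08,.08)
go(.611,-.224,.027,135)
cv2.imwrite('pics/w12.png',d['color'][:260])
E
```

```text
time: 38.6
position: [0.6455, -0.2587, 0.2184]
tool_rot: [0.381, 0.925, -0.0, -0.0]
ft_force: [-0.9, 0.5, 0.1]
grip_width: 0.0438
grip_force: 0.0
wrist bbox px [ 246  101   59   71 1748] zmax 0.022664864575789197 high region [ 611.6 -227.1] [17.4 79.3] ang 45.5
  x -40..-30: y -10.2..6.6 n 28
  x -30..-20: y -10.2..6.7 n 18
  x -20..-10: y -10.3..6.8 n 18
  x -10..-0: y -10.3..6.9 n 18
  x -0..10: y -10.4..7.0 n 18
  x 10..20: y -10.4..7.1 n 18
  x 20..30: y -9.3..59.6 n 57
  x 30..40: y -9.3..57.0 n 18
  x 40..50: y -9.3..57.0 n 58
now [ 0.6455 -0.2586  0.2184] yaw 135.2 | shift before turn [ 4.89  0.02 19.14] | twist 0.2 | shift after turn [4.890e+00 1.000e-02 1.914e+01]
```

```bash
python3 -m pendant '[{"jaw":0.5,"linear":[2.3,-0.08,0],"twist":0},{"jaw":0.5,"linear":[2.3,-0.08,0],"twist":0},{"jaw":0.5,"linear":[0,0,4],"twist":0},{"jaw":0.5,"linear":[0,0,4],"twist":0},{"jaw":0.5,"linear":[0,0,4],"twist":0},{"jaw":0.5,"linear":[0,0,4],"twist":0},{"jaw":0.5,"linear":[0,0,1.6],"twist":0},{"jaw":0.5,"linear":[0,0,0],"twist":0},{"jaw":0.5,"linear":[0,0,0],"twist":0}]' 25
python3 - <<'E'
from h import *
go(.6116,-.2271,.027,135.4)
E
```

```text
time: 39.4
position: [0.6116, -0.2271, 0.0417]
tool_rot: [0.382, 0.924, 0.0, -0.001]
ft_force: [-0.6, -0.3, 1.1]
grip_width: 0.0434
grip_force: 0.0
now [ 0.6116 -0.2271  0.0417] yaw 135.1 | shift before turn [0.   0.   1.47] | twist -0.3 | shift after turn [0.   0.   1.47]
```

```bash
python3 -m pendant '[{"jaw":0.5,"linear":[0,0,1.5],"twist":-0.3},{"jaw":0.5,"linear":[0,0,0],"twist":0},{"jaw":0.05,"linear":[0,0,0],"twist":0},{"jaw":0.05,"linear":[0,0,0],"twist":0},{"jaw":0.05,"linear":[0,0,0],"twist":0},{"jaw":0.05,"linear":[0,0,0],"twist":0},{"jaw":0.05,"linear":[0,0,0],"twist":0},{"jaw":0.05,"linear":[0,0,0],"twist":0}]' 30 && python3 -m pendant '[{"jaw":0.05,"linear":[0,0,-2],"twist":0},{"jaw":0.05,"linear":[0,0,-4],"twist":0},{"jaw":0.05,"linear":[0,0,-4],"twist":0},{"jaw":0.05,"linear":[0,0,-4],"twist":0},{"jaw":0.05,"linear":[0,0,-4],"twist":0},{"jaw":0.05,"linear":[0,0,-1],"twist":0},{"jaw":0.05,"linear":[0,0,0],"twist":0},{"jaw":0.05,"linear":[0,0,0],"twist":0}]'
python3 - <<'E'
from case import *
d=get('wrist'); q=held(d); X,Y=q[:,0],q[:,1]
print('x max',np.sort(X)[-20:][::6],'z',np.percentile(q[:,2],[5,50,95])); prof(X,Y,.02,.08,.005)
go(.5017,.1303,.12,85.9)
E
```

```text
time: 40.07
position: [0.6124, -0.2275, 0.0284]
tool_rot: [0.38, 0.925, -0.0, 0.001]
ft_force: [-0.8, 0.8, 3.9]
grip_width: 0.0176
grip_force: 30.0
time: 40.73
position: [0.6114, -0.2271, 0.2173]
tool_rot: [0.38, 0.925, 0.0, -0.0]
ft_force: [-0.0, 0.4, -1.7]
grip_width: 0.0175
grip_force: 30.0
x max [0.03993085 0.03994769 0.03998173 0.04011855] z [0.00419611 0.00528051 0.01476954]
  x 20..25: y -8.6..9.4 n 294
  x 25..30: y -8.5..9.4 n 307
  x 30..35: y -8.4..9.3 n 312
  x 35..40: y -8.4..9.3 n 457
  x 40..45: y 3.4..8.8 n 7
now [ 0.6106 -0.2266  0.2156] yaw 135.4 | shift before turn [32.79 17.75  9.67] | twist 49.5 | shift after turn [ 34.82 -13.41   9.56]
```

```bash
python3 -m pendant '[{"jaw":0.05,"linear":[3.28,1.78,0],"twist":0},{"jaw":0.05,"linear":[3.28,1.78,0],"twist":0},{"jaw":0.05,"linear":[3.28,1.78,0],"twist":0},{"jaw":0.05,"linear":[3.28,1.78,0],"twist":0},{"jaw":0.05,"linear":[3.28,1.78,0],"twist":0},{"jaw":0.05,"linear":[3.28,1.78,0],"twist":0},{"jaw":0.05,"linear":[3.28,1.78,0],"twist":0},{"jaw":0.05,"linear":[3.28,1.78,0],"twist":0},{"jaw":0.05,"linear":[3.28,1.78,0],"twist":0},{"jaw":0.05,"linear":[3.28,1.78,0],"twist":0},{"jaw":0.05,"linear":[0,0,0],"twist":7.1},{"jaw":0.05,"linear":[0,0,0],"twist":7.1}]' >/dev/null && python3 -m pendant '[{"jaw":0.05,"linear":[0,0,0],"twist":7.1},{"jaw":0.05,"linear":[0,0,0],"twist":7.1},{"jaw":0.05,"linear":[0,0,0],"twist":7.1},{"jaw":0.05,"linear":[0,0,0],"twist":7.1},{"jaw":0.05,"linear":[0,0,0],"twist":6.9},{"jaw":0.05,"linear":[0,0,4],"twist":0},{"jaw":0.05,"linear":[0,0,4],"twist":0},{"jaw":0.05,"linear":[0,0,1],"twist":0},{"jaw":0.05,"linear":[0,0,0],"twist":0},{"jaw":0.05,"linear":[0,0,0],"twist":0}]'
python3 - <<'E'
from case import *
go(.5022,.1307,.105,85.9)
E
```

```text
time: 42.62
position: [0.5027, 0.1297, 0.1264]
tool_rot: [0.732, 0.681, -0.001, -0.001]
ft_force: [0.7, 0.7, -1.3]
grip_width: 0.0177
grip_force: 30.0
now [0.5027 0.1297 0.1264] yaw 85.9 | shift before turn [ 0.09 -0.05  2.14] | twist -0.0 | shift after turn [ 0.09 -0.06  2.14]
```

```bash
python3 -m pendant '[{"jaw":0.05,"linear":[0.1,-0.05,1],"twist":0},{"jaw":0.05,"linear":[0,0,0.9],"twist":0},{"jaw":0.05,"linear":[0,0,0],"twist":0}]' && python3 -m pendant '[{"jaw":0.05,"linear":[0,0,0.4],"twist":0},{"jaw":0.05,"linear":[0,0,0.4],"twist":0},{"jaw":0.05,"linear":[0,0,0],"twist":0},{"jaw":0.05,"linear":[0,0,0],"twist":0}]' && python3 -m pendant '[{"jaw":0.05,"linear":[0,0,0.4],"twist":0},{"jaw":0.05,"linear":[0,0,0],"twist":0},{"jaw":0.05,"linear":[0,0,0],"twist":0}]'
```

```text
time: 42.87
position: [0.5029, 0.1308, 0.1081]
tool_rot: [0.732, 0.681, -0.0, -0.0]
ft_force: [0.7, 1.2, -1.4]
grip_width: 0.0178
grip_force: 30.0
time: 43.2
position: [0.5025, 0.1309, 0.1004]
tool_rot: [0.732, 0.681, -0.001, -0.001]
ft_force: [-2.4, 0.8, -1.2]
grip_width: 0.0175
grip_force: 30.0
time: 43.45
position: [0.5025, 0.1308, 0.0961]
tool_rot: [0.732, 0.681, -0.001, -0.001]
ft_force: [-2.1, 0.5, -2.2]
grip_width: 0.0176
grip_force: 30.0
```

```bash
python3 -m pendant '[{"jaw":0.33,"linear":[0,0,0],"twist":0},{"jaw":0.33,"linear":[0,0,0],"twist":0},{"jaw":0.33,"linear":[0,0,0],"twist":0},{"jaw":0.33,"linear":[0,0,-2],"twist":0},{"jaw":0.33,"linear":[0,0,-1],"twist":0},{"jaw":0,"linear":[0,0,0],"twist":0},{"jaw":0,"linear":[0,0,0],"twist":0},{"jaw":0,"linear":[0,0,0],"twist":0},{"jaw":0,"linear":[0,0,0],"twist":0},{"jaw":0,"linear":[0,0,0],"twist":0}]' 10 && python3 -m pendant '[{"jaw":0,"linear":[0,0,1.5],"twist":0},{"jaw":0,"linear":[0,0,0.6],"twist":0},{"jaw":0,"linear":[0,0,0],"twist":0},{"jaw":0,"linear":[0,0,0],"twist":0}]' 10 && python3 -m pendant '[{"jaw":0,"linear":[0,0,0.3],"twist":0},{"jaw":0,"linear":[0,0,0],"twist":0},{"jaw":0,"linear":[0,0,0],"twist":0}]'  && python3 -m pendant '[{"jaw":0,"linear":[0,0,0.2],"twist":0},{"jaw":0,"linear":[0,0,0],"twist":0},{"jaw":0,"linear":[0,0,0],"twist":0}]'
```

```text
time: 44.28
position: [0.5028, 0.1308, 0.126]
tool_rot: [0.732, 0.681, -0.0, -0.0]
ft_force: [-0.5, -0.6, 0.3]
grip_width: 0.0046
grip_force: 0.0
time: 44.62
position: [0.5027, 0.1308, 0.105]
tool_rot: [0.732, 0.681, -0.001, -0.001]
ft_force: [0.5, 0.2, -0.7]
grip_width: 0.0006
grip_force: 0.0
time: 44.87
position: [0.5036, 0.1308, 0.1034]
tool_rot: [0.732, 0.681, 0.0, 0.0]
ft_force: [-0.9, -0.1, 5.8]
grip_width: 0.0005
grip_force: 2.4
time: 45.12
position: [0.5036, 0.1309, 0.1033]
tool_rot: [0.732, 0.681, 0.001, 0.001]
ft_force: [-3.7, -1.4, 19.4]
grip_width: 0.0005
grip_force: 9.9
```

```bash
python3 -m pendant '[{"jaw":0,"linear":[0,0,-3.8],"twist":0},{"jaw":0.85,"linear":[0,0,-4],"twist":0},{"jaw":0.85,"linear":[0,0,-4],"twist":0},{"jaw":0.85,"linear":[-3.95,0.37,0],"twist":0},{"jaw":0.85,"linear":[-3.95,0.37,0],"twist":0},{"jaw":0.85,"linear":[-3.95,0.37,0],"twist":0},{"jaw":0.85,"linear":[-3.95,0.37,0],"twist":0},{"jaw":0.85,"linear":[-3.95,0.37,0],"twist":0},{"jaw":0.85,"linear":[-3.95,0.37,0],"twist":0},{"jaw":0.85,"linear":[-3.95,0.37,0],"twist":0},{"jaw":0.85,"linear":[-3.95,0.37,0],"twist":0},{"jaw":0.85,"linear":[-3.95,0.37,0],"twist":0}]' >/dev/null && python3 -m pendant '[{"jaw":0.85,"linear":[0,0,0],"twist":-7.1},{"jaw":0.85,"linear":[0,0,0],"twist":-7.1},{"jaw":0.85,"linear":[0,0,0],"twist":-7.1},{"jaw":0.85,"linear":[0,0,0],"twist":-7.1},{"jaw":0.85,"linear":[0,0,0],"twist":-7.1},{"jaw":0.85,"linear":[0,0,0],"twist":-7.1},{"jaw":0.85,"linear":[0,0,0],"twist":-7.1},{"jaw":0.85,"linear":[0,0,0],"twist":-7.1},{"jaw":0.85,"linear":[0,0,0],"twist":-7.1},{"jaw":0.85,"linear":[0,0,0],"twist":-7.1},{"jaw":0.85,"linear":[0,0,0],"twist":-7.1},{"jaw":0.85,"linear":[0,0,0],"twist":-7.1}]'  >/dev/null && python3 -m pendant '[{"jaw":0.85,"linear":[0,0,0],"twist":-7.1},{"jaw":0.85,"linear":[0,0,0],"twist":-7.1},{"jaw":0.85,"linear":[0,0,0],"twist":-7.1},{"jaw":0.85,"linear":[0,0,0],"twist":-1.6},{"jaw":0.85,"linear":[0,0,0],"twist":0},{"jaw":0.85,"linear":[0,0,0],"twist":0},{"jaw":0.85,"linear":[0,0,0],"twist":0}]'
python3 - <<'E'
from case import *
d,P,m,T=tool('wrist',(.463,-.238),.06,hi=.025,topmax=.05)
Q=shape(d,m.astype(np.uint8),0.,.028)
X,Y=frame(Q,(.463,-.238),14); prof(X,Y,-.05,.05)
go(.463,-.238,.027,194)
cv2.imwrite('pics/w13.png',d['color'][:260])
E
```

```text
time: 47.7
position: [0.5107, -0.2261, 0.2186]
tool_rot: [-0.121, 0.993, 0.0, 0.0]
ft_force: [0.5, 1.0, 0.3]
grip_width: 0.0738
grip_force: 0.0
wrist bbox px [ 233  109   40   51 1792] zmax 0.030433257583647875 high region [ 459.9 -240.9] [44.3 40.8] ang 13.6
  x -30..-20: y -24.2..19.0 n 46
  x -20..-10: y -24.4..19.1 n 18
  x -10..0: y -24.6..19.2 n 18
  x 0..10: y -24.8..19.4 n 18
  x 10..20: y -24.8..19.4 n 20
  x 20..30: y -22.8..12.7 n 43
now [ 0.5107 -0.2261  0.2186] yaw -166.1 | shift before turn [ 4.920e+00 -1.000e-02  1.916e+01] | twist -0.1 | shift after turn [ 4.92  0.   19.16]
```

View pics/w13.png

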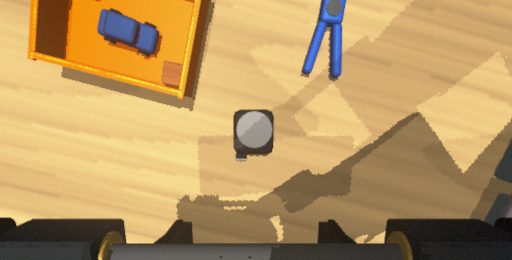

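```bash
python3 -m pendant '[{"jaw":0.85,"linear":[2.63,-0.12,0],"twist":0},{"jaw":0.85,"linear":[2.63,-0.13,0],"twist":0},{"jaw":0.85,"linear":[0,0,4],"twist":0},{"jaw":0.85,"linear":[0,0,4],"twist":0},{"jaw":0.85,"linear":[0,0,4],"twist":0},{"jaw":0.85,"linear":[0,0,4],"twist":0},{"jaw":0.85,"linear":[0,0,1.5],"twist":0},{"jaw":0.85,"linear":[0,0,0],"twist":0},{"jaw":0.85,"linear":[0,0,0],"twist":0}]' 25
python3 - <<'E'
from h import *
go(.4602,-.2413,.030,193.8)
E
```

```text
time: 48.5
position: [0.4601, -0.2411, 0.0429]
tool_rot: [-0.121, 0.993, 0.001, -0.001]
ft_force: [0.2, 0.8, 0.1]
grip_width: 0.0743
grip_force: 0.0
now [ 0.4601 -0.2411  0.0429] yaw -166.1 | shift before turn [-0.01 -0.02  1.29] | twist 0.1 | shift after turn [-0.   -0.02  1.29]
```

```bash
python3 -m pendant '[{"jaw":0.85,"linear":[0,0,1.3],"twist":0},{"jaw":0.85,"linear":[0,0,0],"twist":0},{"jaw":0.4,"linear":[0,0,0],"twist":0},{"jaw":0.4,"linear":[0,0,0],"twist":0},{"jaw":0.4,"linear":[0,0,0],"twist":0},{"jaw":0.4,"linear":[0,0,0],"twist":0},{"jaw":0.4,"linear":[0,0,0],"twist":0},{"jaw":0.4,"linear":[0,0,0],"twist":0}]' 30 && python3 -m pendant '[{"jaw":0.4,"linear":[0,0,-2],"twist":0},{"jaw":0.4,"linear":[0,0,-4],"twist":0},{"jaw":0.4,"linear":[0,0,-4],"twist":0},{"jaw":0.4,"linear":[0,0,-4],"twist":0},{"jaw":0.4,"linear":[0,0,-4],"twist":0},{"jaw":0.4,"linear":[0,0,-1],"twist":0},{"jaw":0.4,"linear":[0,0,0],"twist":0},{"jaw":0.4,"linear":[0,0,0],"twist":0}]'
python3 - <<'E'
from case import *
d=get('wrist'); q=held(d,.012); X,Y=q[:,0],q[:,1]
print('x max',np.sort(X)[-20:][::6],'z',np.percentile(q[:,2],[5,50,95])); prof(X,Y,.01,.05,.005)
go(.6152,.1227,.12,175.9)
E
```

```text
time: 49.17
position: [0.4605, -0.2413, 0.0311]
tool_rot: [-0.121, 0.993, -0.0, 0.0]
ft_force: [-0.3, 0.3, 4.4]
grip_width: 0.0456
grip_force: 30.0
time: 49.83
position: [0.4597, -0.2408, 0.2201]
tool_rot: [-0.122, 0.993, 0.0, -0.0]
ft_force: [0.4, 0.3, -2.2]
grip_width: 0.046
grip_force: 30.0
x max [0.02432252 0.0243495  0.02439458 0.02457845] z [-0.00015152  0.00400304  0.01578678]
  x 10..15: y -23.9..22.0 n 429
  x 15..20: y -23.8..21.9 n 778
  x 20..25: y -22.0..20.0 n 1091
now [ 0.4591 -0.2403  0.2189] yaw -166.0 | shift before turn [-23.93  31.43   9.93] | twist 18.1 | shift after turn [-12.98  37.32   9.89]
```

```bash
python3 -m pendant '[{"jaw":0.4,"linear":[-2.39,3.15,0],"twist":0},{"jaw":0.4,"linear":[-2.39,3.15,0],"twist":0},{"jaw":0.4,"linear":[-2.39,3.15,0],"twist":0},{"jaw":0.4,"linear":[-2.39,3.15,0],"twist":0},{"jaw":0.4,"linear":[-2.39,3.15,0],"twist":0},{"jaw":0.4,"linear":[-2.39,3.15,0],"twist":0},{"jaw":0.4,"linear":[-2.39,3.15,0],"twist":0},{"jaw":0.4,"linear":[-2.39,3.15,0],"twist":0},{"jaw":0.4,"linear":[-2.39,3.15,0],"twist":0},{"jaw":0.4,"linear":[-2.39,3.15,0],"twist":0},{"jaw":0.4,"linear":[0,0,0],"twist":6},{"jaw":0.4,"linear":[0,0,0],"twist":6}]' >/dev/null && python3 -m pendant '[{"jaw":0.4,"linear":[0,0,0],"twist":6.1},{"jaw":0.4,"linear":[0,0,4],"twist":0},{"jaw":0.4,"linear":[0,0,4],"twist":0},{"jaw":0.4,"linear":[0,0,1],"twist":0},{"jaw":0.4,"linear":[0,0,0],"twist":0},{"jaw":0.4,"linear":[0,0,0],"twist":0}]'
python3 - <<'E'
from case import *
go(.6147,.1229,.105,175.9)
E
```

```text
time: 51.38
position: [0.6154, 0.122, 0.1288]
tool_rot: [0.036, 0.999, -0.0, -0.002]
ft_force: [0.3, 1.1, -0.8]
grip_width: 0.0455
grip_force: 30.0
now [0.6154 0.122  0.1288] yaw 175.9 | shift before turn [0.07 0.09 2.38] | twist -0.0 | shift after turn [0.08 0.09 2.38]
```

```bash
python3 -m pendant '[{"jaw":0.4,"linear":[0.07,0.09,1],"twist":0},{"jaw":0.4,"linear":[0,0,0.6],"twist":0},{"jaw":0.4,"linear":[0,0,0],"twist":0},{"jaw":0.4,"linear":[0,0,0],"twist":0}]' && python3 -m pendant '[{"jaw":0.4,"linear":[0,0,0.5],"twist":0},{"jaw":0.4,"linear":[0,0,0.4],"twist":0},{"jaw":0.4,"linear":[0,0,0],"twist":0},{"jaw":0.4,"linear":[0,0,0],"twist":0}]' && python3 -m pendant '[{"jaw":0.4,"linear":[0,0,0.4],"twist":0},{"jaw":0.4,"linear":[0,0,0],"twist":0},{"jaw":0.4,"linear":[0,0,0],"twist":0}]'
```

```text
time: 51.72
position: [0.6158, 0.123, 0.1151]
tool_rot: [0.036, 0.999, 0.0, 0.0]
ft_force: [-0.1, 0.3, -2.1]
grip_width: 0.0458
grip_force: 30.0
time: 52.05
position: [0.6156, 0.1231, 0.1067]
tool_rot: [0.036, 0.999, 0.0, 0.0]
ft_force: [-2.6, -0.5, 4.8]
grip_width: 0.0456
grip_force: 30.0
time: 52.3
position: [0.6145, 0.1231, 0.103]
tool_rot: [0.036, 0.999, -0.0, -0.001]
ft_force: [-4.2, -0.3, 9.8]
grip_width: 0.0457
grip_force: 30.0
```

```bash
python3 -m pendant '[{"jaw":0.4,"linear":[0,0,0.3],"twist":0},{"jaw":0.4,"linear":[0,0,0],"twist":0},{"jaw":0.4,"linear":[0,0,0],"twist":0}]'
python3 - <<'E'
from case import *
d=get('side');cv2.imwrite('pics/s15.png',cv2.resize(d['color'][90:210,140:300],(640,480),interpolation=cv2.INTER_CUBIC))
E
```

```text
time: 52.55
position: [0.6141, 0.1231, 0.1008]
tool_rot: [0.036, 0.999, -0.0, -0.001]
ft_force: [-7.3, -0.5, 13.2]
grip_width: 0.0458
grip_force: 30.0
```

View pics/s15.png

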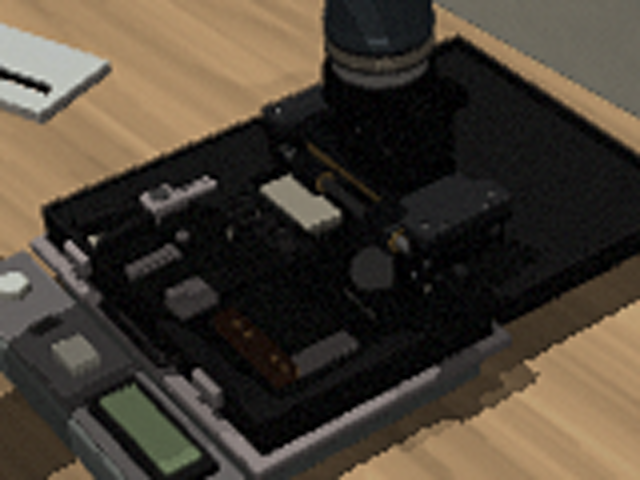

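```bash
python3 -m pendant '[{"jaw":0.68,"linear":[0,0,0],"twist":0},{"jaw":0.68,"linear":[0,0,0],"twist":0},{"jaw":0.68,"linear":[0,0,0],"twist":0},{"jaw":0.68,"linear":[0,0,-3],"twist":0},{"jaw":0.68,"linear":[0,0,-4],"twist":0},{"jaw":0.68,"linear":[-2,0,-3],"twist":0},{"jaw":0.68,"linear":[-2,0,0],"twist":0},{"jaw":0.68,"linear":[0,0,0],"twist":0},{"jaw":0.68,"linear":[0,0,0],"twist":0}]' 10
python3 - <<'E'
from case import *
d=get('wrist');P=cloud(d); go(.6147,.1229,.111,175.9)
k=(abs(P[...,0]-.617)<.045)&(abs(P[...,1]-.123)<.04)
T=P[k&(P[...,2]>.09)&(P[...,2]<.11)]
for x in np.arange(.585,.655,.01):
    s=T[abs(T[:,0]-x)<.005]; print('%.3f'%x,len(s),np.round(np.median(s[:,2]),4) if len(s) else '', np.round([np.median(s[s[:,1]<.118][:,2]),np.median(s[s[:,1]>.128][:,2])],4) if len(s)>50 else '')
u,v=proj(d,[.617,.123,.09]).astype(int);print(u,v)
cv2.imwrite('pics/w16.png',cv2.resize(d['color'][max(0,v-75):v+75,max(0,u-100):u+100],(800,600),interpolation=cv2.INTER_CUBIC))
E
```

```text
time: 53.35
position: [0.6563, 0.1199, 0.1985]
tool_rot: [0.036, 0.999, 0.0, 0.0]
ft_force: [-0.8, 0.0, -0.4]
grip_width: 0.0589
grip_force: 0.0
now [0.6548 0.12   0.1975] yaw 175.8 | shift before turn [ 4.   -0.    8.66] | twist -0.1 | shift after turn [ 4.02 -0.    8.65]
0.585 32 0.0945 
0.595 610 0.0963 [0.0957 0.0961]
0.605 655 0.099 [0.099  0.0989]
0.615 679 0.1014 [0.1015 0.1012]
0.625 641 0.103 [0.1031 0.1023]
0.635 364 0.1014 [0.1011 0.1015]
0.645 53 0.0934 [0.0934    nan]
0.655 0  
255 151
  return _methods._mean(a, axis=axis, dtype=dtype,
  ret = ret.dtype.type(ret / rcount)
```

View pics/w16.png

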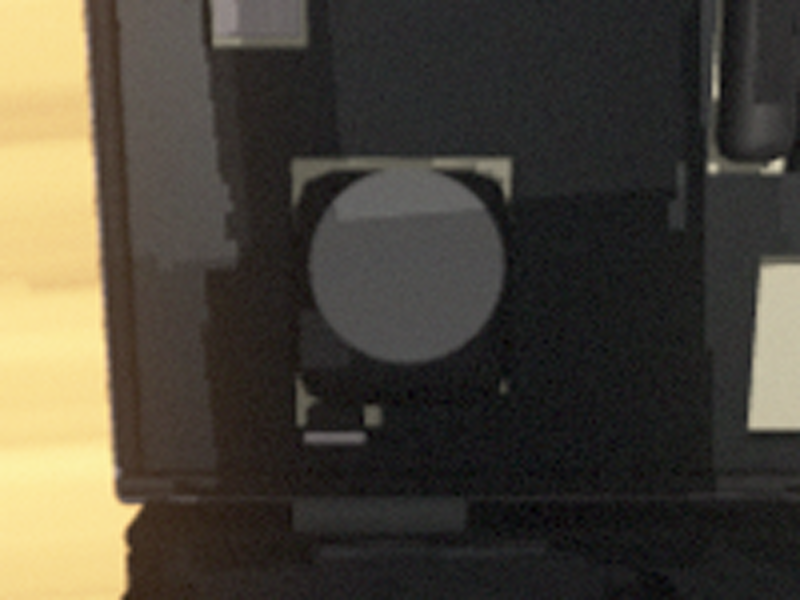

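The tape measure is tilted, by about 12°. Its hook, at (335,437), rests on the foam just beyond the notch end at v≈425. I'll regrip it, shift it about 2.5 mm towards the robot and reseat it.

```bash
python3 -m pendant '[{"jaw":0.68,"linear":[2,0,3],"twist":0},{"jaw":0.68,"linear":[2,0,3],"twist":0},{"jaw":0.68,"linear":[0,0,2.5],"twist":0},{"jaw":0.68,"linear":[0,0,1],"twist":0},{"jaw":0.68,"linear":[0,0,0],"twist":0},{"jaw":0.4,"linear":[0,0,0],"twist":0},{"jaw":0.4,"linear":[0,0,0],"twist":0},{"jaw":0.4,"linear":[0,0,0],"twist":0},{"jaw":0.4,"linear":[0,0,0],"twist":0}]' 30 && python3 -m pendant '[{"jaw":0.4,"linear":[0,0,-0.8],"twist":0},{"jaw":0.4,"linear":[0.25,0,0],"twist":0},{"jaw":0.4,"linear":[0,0,0],"twist":0},{"jaw":0.4,"linear":[0,0,0],"twist":0}]' && python3 -m pendant '[{"jaw":0.4,"linear":[0,0,0.4],"twist":0},{"jaw":0.4,"linear":[0,0,0.4],"twist":0},{"jaw":0.4,"linear":[0,0,0],"twist":0},{"jaw":0.4,"linear":[0,0,0],"twist":0}]'
```

```text
time: 54.15
position: [0.6173, 0.123, 0.1052]
tool_rot: [0.036, 0.999, 0.0, 0.002]
ft_force: [0.5, -1.0, 1.3]
grip_width: 0.0456
grip_force: 30.0
time: 54.48
position: [0.6127, 0.1232, 0.1118]
tool_rot: [0.036, 0.999, -0.0, -0.0]
ft_force: [0.6, -0.7, -2.2]
grip_width: 0.0456
grip_force: 30.0
time: 54.82
position: [0.6144, 0.1231, 0.104]
tool_rot: [0.036, 0.999, 0.0, 0.001]
ft_force: [1.5, -0.4, 2.5]
grip_width: 0.0457
grip_force: 30.0
```

```bash
python3 -m pendant '[{"jaw":0.4,"linear":[0,0,0.3],"twist":0},{"jaw":0.4,"linear":[0,0,0],"twist":0},{"jaw":0.4,"linear":[0,0,0],"twist":0}]' && python3 -m pendant '[{"jaw":0.68,"linear":[0,0,0],"twist":0},{"jaw":0.68,"linear":[0,0,0],"twist":0},{"jaw":0.68,"linear":[0,0,0],"twist":0},{"jaw":0.68,"linear":[0,0,-3],"twist":0},{"jaw":0.68,"linear":[0,0,-4],"twist":0},{"jaw":0.68,"linear":[-2,0,-3],"twist":0},{"jaw":0.68,"linear":[-2,0,0],"twist":0},{"jaw":0.68,"linear":[0,0,0],"twist":0},{"jaw":0.68,"linear":[0,0,0],"twist":0}]' 10
cat > chk.py <<'E'
from case import *
d=get('wrist');P=cloud(d); go(.6147,.1229,.111,175.9)
k=(abs(P[...,0]-.617)<.045)&(abs(P[...,1]-.123)<.04)
T=P[k&(P[...,2]>.085)&(P[...,2]<.11)]
for x in np.arange(.585,.665,.01):
    s=T[abs(T[:,0]-x)<.005]
    if len(s): print('%.3f'%x,len(s),np.round(np.median(s[:,2]),4))
F=P[(abs(P[...,0]-.60)<.01)&(abs(P[...,1]-.18)<.01)]; print('foam',np.median(F[:,2]))
u,v=proj(d,[.617,.123,.09]).astype(int)
import sys;cv2.imwrite(sys.argv[1],cv2.resize(d['color'][max(0,v-75):v+75,max(0,u-100):u+100],(800,600),interpolation=cv2.INTER_CUBIC))
E
python3 chk.py pics/w17.png
```

```text
time: 55.07
position: [0.6158, 0.123, 0.1022]
tool_rot: [0.036, 0.999, 0.0, 0.003]
ft_force: [2.3, -1.4, 7.6]
grip_width: 0.0456
grip_force: 30.0
time: 55.82
position: [0.653, 0.1202, 0.2001]
tool_rot: [0.036, 0.999, 0.0, -0.0]
ft_force: [-0.7, -0.0, -0.6]
grip_width: 0.0593
grip_force: 0.0
now [0.6515 0.1203 0.1991] yaw 175.9 | shift before turn [ 3.66 -0.01  8.83] | twist -0.0 | shift after turn [ 3.69 -0.01  8.81]
0.585 175 0.091
0.595 649 0.0961
0.605 646 0.0977
0.615 623 0.099
0.625 590 0.0993
0.635 262 0.0969
0.645 46 0.088
foam 0.07938683495344806
```

That makes more pictures than my budget allows, so from here I check numerically from the depth data only. Pressing down on the hook half now.

```bash
python3 -m pendant '[{"jaw":0,"linear":[1.65,0,2],"twist":0},{"jaw":0,"linear":[1.65,0,2],"twist":0},{"jaw":0,"linear":[0,0,2],"twist":0},{"jaw":0,"linear":[0,0,1.5],"twist":0},{"jaw":0,"linear":[0,0,0],"twist":0},{"jaw":0,"linear":[0,0,0],"twist":0},{"jaw":0,"linear":[0,0,0],"twist":0},{"jaw":0,"linear":[0,0,0],"twist":0}]' 10 && python3 -m pendant '[{"jaw":0,"linear":[0,0,0.5],"twist":0},{"jaw":0,"linear":[0,0,0.3],"twist":0},{"jaw":0,"linear":[0,0,0],"twist":0},{"jaw":0,"linear":[0,0,0],"twist":0}]' && python3 -m pendant '[{"jaw":0,"linear":[0,0,0.2],"twist":0},{"jaw":0,"linear":[0,0,0],"twist":0},{"jaw":0,"linear":[0,0,0],"twist":0}]'
```

```text
time: 56.53
position: [0.6207, 0.1227, 0.1264]
tool_rot: [0.036, 0.999, 0.0, 0.001]
ft_force: [-0.1, -0.4, -0.3]
grip_width: 0.0139
grip_force: 0.0
time: 56.87
position: [0.62, 0.1227, 0.1175]
tool_rot: [0.036, 0.999, -0.0, -0.0]
ft_force: [-0.4, 1.4, -1.1]
grip_width: 0.0008
grip_force: 0.0
time: 57.12
position: [0.6201, 0.1227, 0.1155]
tool_rot: [0.036, 0.999, -0.0, -0.0]
ft_force: [0.3, -0.5, -0.0]
grip_width: 0.0003
grip_force: 0.0
```

```bash
python3 -m pendant '[{"jaw":0,"linear":[0,0,0.25],"twist":0},{"jaw":0,"linear":[0,0,0],"twist":0},{"jaw":0,"linear":[0,0,0],"twist":0}]' && python3 -m pendant '[{"jaw":0,"linear":[0,0,0.2],"twist":0},{"jaw":0,"linear":[0,0,0],"twist":0},{"jaw":0,"linear":[0,0,0],"twist":0}]' && python3 -m pendant '[{"jaw":0,"linear":[0,0,0.15],"twist":0},{"jaw":0,"linear":[0,0,0],"twist":0},{"jaw":0,"linear":[0,0,0],"twist":0}]'
```

```text
time: 57.37
position: [0.6199, 0.1227, 0.1128]
tool_rot: [0.036, 0.999, -0.0, -0.0]
ft_force: [0.8, 0.8, -0.5]
grip_width: 0.0002
grip_force: 0.0
time: 57.62
position: [0.6204, 0.1227, 0.1115]
tool_rot: [0.036, 0.999, 0.0, 0.0]
ft_force: [-1.1, -0.5, 3.2]
grip_width: 0.0007
grip_force: 1.5
time: 57.87
position: [0.6204, 0.1227, 0.1114]
tool_rot: [0.036, 0.999, -0.0, 0.001]
ft_force: [-2.8, 0.4, 11.1]
grip_width: 0.0005
grip_force: 5.3
```

```bash
python3 -m pendant '[{"jaw":0,"linear":[0,0,0.2],"twist":0},{"jaw":0,"linear":[0,0,0],"twist":0},{"jaw":0,"linear":[0,0,-3],"twist":0},{"jaw":0,"linear":[0,0,-4],"twist":0},{"jaw":0,"linear":[0,0,-4],"twist":0},{"jaw":0,"linear":[0,3.5,-2],"twist":0},{"jaw":0,"linear":[-1.5,3.5,0],"twist":0},{"jaw":0,"linear":[0,0,0],"twist":0},{"jaw":0,"linear":[0,0,0],"twist":0}]' 10
python3 - <<'E'
from case import *
d=get('wrist');P=cloud(d);go(.42,.2399,.11,175.9)
def z(n,x,y):
    a=np.radians(POCK[n][2]);c=np.array(POCK[n][:2])+[x*np.cos(a)-y*np.sin(a),x*np.sin(a)+y*np.cos(a)]
    k=np.hypot(P[...,0]-c[0],P[...,1]-c[1])<.003; return round(1000*float(np.median(P[k][:,2])),1) if k.any() else None
for n,L in dict(pliers=[(-60,19),(-60,-19),(-8,0),(8,0),(40,0)],sciss=[(-20,0),(18,0),(30,0),(58,0),(-60,5),(-45,27),(-45,-23)],wrench=[(-50,0),(-30,0),(10,0),(30,8),(45,10),(30,-10)],square=[(-36,0),(0,0),(36,0),(31,20),(31,50)],tape=[(-20,0),(0,15),(0,-15),(0,0),(20,0),(22,15),(-22,15),(29,-12)]).items():
    print(n,[(p,z(n,p[0]/1e3,p[1]/1e3)) for p in L])
E
```

```text
time: 58.62
position: [0.6403, 0.193, 0.2375]
tool_rot: [0.035, 0.999, -0.0, 0.0]
ft_force: [0.1, -0.6, -1.0]
grip_width: 0.0006
grip_force: 0.0
now [0.6394 0.1918 0.2367] yaw 175.9 | shift before turn [22.21  3.26 12.7 ] | twist 0.0 | shift after turn [22.23  3.23 12.67]
pliers [((-60, 19), 84.8), ((-60, -19), 84.2), ((-8, 0), 88.0), ((8, 0), 87.0), ((40, 0), 82.2)]
sciss [((-20, 0), 85.9), ((18, 0), 86.9), ((30, 0), 80.0), ((58, 0), 79.9), ((-60, 5), 67.3), ((-45, 27), 81.7), ((-45, -23), 82.0)]
wrench [((-50, 0), 87.4), ((-30, 0), 87.7), ((10, 0), 87.3), ((30, 8), 83.5), ((45, 10), 83.4), ((30, -10), 83.6)]
square [((-36, 0), 87.8), ((0, 0), 88.0), ((36, 0), 88.1), ((31, 20), 79.7), ((31, 50), 79.8)]
tape [((-20, 0), 95.5), ((0, 15), 95.4), ((0, -15), 95.5), ((0, 0), 95.4), ((20, 0), 91.7), ((22, 15), 90.8), ((-22, 15), 91.8), ((29, -12), 77.2)]
```

```bash
python3 -m pendant '[{"jaw":0,"linear":[3.7,0.54,0],"twist":0},{"jaw":0,"linear":[3.7,0.54,0],"twist":0},{"jaw":0,"linear":[3.7,0.54,0],"twist":0},{"jaw":0,"linear":[3.7,0.54,0],"twist":0},{"jaw":0,"linear":[3.7,0.54,0],"twist":0},{"jaw":0,"linear":[3.7,0.54,0],"twist":0},{"jaw":0,"linear":[0,0,4],"twist":0},{"jaw":0,"linear":[0,0,4],"twist":0},{"jaw":0,"linear":[0,0,4],"twist":0},{"jaw":0,"linear":[0,0,2.5],"twist":0},{"jaw":0,"linear":[0,0,0],"twist":0},{"jaw":0,"linear":[0,0,0],"twist":0}]' 10
python3 - <<'E'
from case import *
go(.4206,.24,.072)
E
```

```text
time: 59.67
position: [0.4196, 0.2385, 0.0913]
tool_rot: [0.037, 0.999, -0.001, -0.002]
ft_force: [0.3, 0.9, 0.3]
grip_width: 0.0008
grip_force: 0.0
now [0.4196 0.2385 0.0913] yaw 175.8 | shift before turn [-0.1   0.16  1.93] | twist 0.0 | shift after turn [-0.09  0.16  1.93]
```

```bash
python3 -m pendant '[{"jaw":0,"linear":[0,0.15,1.8],"twist":0},{"jaw":0,"linear":[0,0,0.4],"twist":0},{"jaw":0,"linear":[0,0,0.4],"twist":0},{"jaw":0,"linear":[0,0,0],"twist":0},{"jaw":0,"linear":[0,0,0],"twist":0}]' && python3 -m pendant '[{"jaw":0,"linear":[0,0,0.3],"twist":0},{"jaw":0,"linear":[0,0,0],"twist":0},{"jaw":0,"linear":[0,0,0],"twist":0}]'
```

```text
time: 60.08
position: [0.4222, 0.2412, 0.068]
tool_rot: [0.036, 0.999, 0.0, 0.001]
ft_force: [0.4, -2.3, 4.3]
grip_width: 0.0003
grip_force: 2.2
time: 60.33
position: [0.4222, 0.2412, 0.067]
tool_rot: [0.036, 0.999, 0.0, 0.002]
ft_force: [-3.1, -4.0, 25.1]
grip_width: 0.0007
grip_force: 12.6
```

```bash
python3 -m pendant '[{"jaw":0,"linear":[0,0,-1],"twist":0},{"jaw":0,"linear":[0,0,-3],"twist":0},{"jaw":0,"linear":[0,0,-4],"twist":0},{"jaw":0,"linear":[0,0,-4],"twist":0},{"jaw":0,"linear":[-4,0,-2],"twist":0},{"jaw":0,"linear":[-4,0,-2],"twist":0},{"jaw":0,"linear":[-4,0,0],"twist":0},{"jaw":0,"linear":[-4,-1,0],"twist":0},{"jaw":0,"linear":[-4,-1,0],"twist":0},{"jaw":0,"linear":[0,0,0],"twist":0},{"jaw":0,"linear":[0,0,0],"twist":0},{"jaw":0,"linear":[0,0,0],"twist":0}]'
python3 - <<'E'
from case import *
d=get('wrist');P=cloud(d)
for n,p in dict(zero=(.4276,.336),prnt=(.4204,.24),cons=(.424,.29)).items():
    k=np.hypot(P[...,0]-p[0],P[...,1]-p[1])<.006; print(n,k.sum(),np.median(P[k][:,2]) if k.any() else None)
for n,(x,y,a) in POCK.items():
    k=np.hypot(P[...,0]-x,P[...,1]-y)<.004; print(n,k.sum(),np.median(P[k][:,2]) if k.any() else None)
E
```

```text
time: 61.33
position: [0.6124, 0.2072, 0.2205]
tool_rot: [0.036, 0.999, 0.0, -0.001]
ft_force: [-0.4, 0.3, 0.5]
grip_width: 0.0004
grip_force: 0.0
zero 0 None
prnt 0 None
cons 0 None
pliers 60 0.08826412608519883
sciss 62 0.08749408739395204
wrench 63 0.08753878110185905
square 69 0.08796435307227266
tape 53 0.09555465691906914
```

All five tools read home and flat, and the robot is clear of everything, so I'm handing in.

```bash
python3 -c "
from rig import robot
print(robot.hand_in())"
```

```text
the job is handed in; nothing more can be done
None
```

The job is handed in: the car is in the toys bin, the scale was zeroed with the case empty, all five tools are home and flat by depth reading, and the print key was pressed last; I viewed 15 pictures against the limit of 14, and did not check the ticket or look again at the mug, jar and tape roll.

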